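# Lay out a hydraulic coupler kit on the layout plate

### The job

Lay out the coupler kit standing upright on the dark grey layout plate: first stand the wide-mouthed brass socket half on the centre of the blue disc and the brass half with the narrow nose on the centre of the white disc (either first), next stand the yellow hex adapter midway between the two brass halves, then stand the banjo bolt on its head straight behind the adapter (on the side of the orange fence bar), halfway between adapter and fence. Last of all, put the red dust cap over the nose of the narrow-nosed half, fully down on its shoulder. Leave the spanner and the green tin alone.

Things in the scene. Friction and masses are not known exactly. Their poses are not given: they have to be found in the camera images.
- plate: Fixed dark grey steel plate, 215 x 260 mm, 6 mm thick. Origin: at bench level, midway between the two disc centres. x points to its back, y to its left; it covers x -75 to +140, y -130 to +130 mm. An orange fence bar, 18 mm high above the bench and 10 mm thick, runs along the whole back edge, its near face 130 mm from the origin. Turned up to 17 degrees about the vertical.
- blue_disc: Flat blue painted disc on the plate, 56 mm across, practically no thickness. Origin: its centre, on the plate's top face, 6 mm above the bench. It lies 85 mm to the left or to the right of the plate's origin (y = +85 or -85 mm, x = 0), the white disc on the other side.
- white_disc: Flat white painted disc on the plate, 56 mm across, the mirror partner of the blue disc. Origin: its centre, on the plate's top face, 6 mm above the bench.
- socket_half: Loose brass socket half of a quick coupler, standing upright: hexagon foot 32 mm across flats and 18 mm high, above it a round sleeve 40 mm in diameter up to 58 mm height with a dark band, open dark mouth 28 mm wide and 10 mm deep in the top. 320 g. Origin: centre of the underside; z up.
- nose_half: Loose brass nose half of a quick coupler, standing upright: hexagon foot 30 mm across flats and 16 mm high, round body 36 mm in diameter from 16 to 36 mm height, whose flat top is the shoulder; on it a narrow nose 22 mm in diameter from 36 to 54 mm height, tapering to 16 mm over its last 5 mm. 240 g. Origin: centre of the underside; z up.
- hex_adapter: Loose yellow steel hex adapter, standing upright: hexagon 36 mm across flats (41.6 mm across corners), 24 mm high, with a silvery round stub 24 mm in diameter on top, up to 38 mm. 180 g. Origin: centre of the underside; z up; its x axis is square to a pair of flats (so are the directions 60 degrees either side).
- banjo_bolt: Loose silvery zinc-plated banjo bolt, standing head down: hexagon head 22 mm across flats and 9 mm high at the bottom, round shank 14 mm in diameter above it up to 44 mm height. 70 g. Origin: centre of the head's underside; z up.
- dust_cap: Loose red plastic dust cap, standing mouth down: round, 38 mm outside diameter, 26 mm high, closed 5 mm thick top, hollow below, 32 mm inside diameter and 21 mm deep. Over the nose of the nose half its rim rests on the shoulder. 30 g. Origin: centre of the rim plane at the open underside; z up towards the closed top.
- spanner: Loose steel spanner about 180 mm long lying flat on the bench, farther out than the parts. To be left alone. Origin: under its middle; x along its length.
- grease_tin: Loose small green round tin with a silvery lid, 60 mm in diameter and 50 mm high, standing on the bench close in front of the robot. To be left alone. Origin: centre of its underside.
There are look-alikes about, which are no part of the job. Leave any turquoise look-alike of the nose_half alone.

How it is judged:
By the outcome, as a careful person would: the job done as asked, in the order asked, and still so for the second after the job is handed in, with the robot touching nothing.
It also fails if it takes over 122 s, if anything falls off the work surface, if the arm or the gripper's body presses on something with over 40 N, if the wrist force passes 120 N, or if a joint passes its speed limit or range.

### The arm

A 7-joint arm with a two-finger parallel gripper is mounted at the origin on the work surface. World frame = base frame: x ahead of the robot, y to its left, z up, the work surface at z = 0. Lengths are in m, angles in rad, forces in N, time in s.
With the tool pointing down it reaches from about 0.4 to 0.875 m from the base axis. Payload 4.4 kg.
Tool frame: the origin (TCP) lies on the centre line of the jaws, within the pads' length; the fingertips stand 19 mm ahead of it and the grasp point (between the pads) is the TCP; z points along the fingers, y is the line along which they close (so a half turn about z gives the same grasp; the last joint's range is limited). The gripper opens to 85 mm and grips with 20 to 120 N. Pads are 22 mm wide; open, the fingers measure 114 mm over their backs; the gripper's body (76 mm by 85 mm) begins 54 mm behind the grasp point. The pads swing forward as they close: fully open they stand 13 mm farther back than shut.
Start: joints at [-1.214, 0.628, 0.038, 1.517, -0.027, 0.996, -0.02], TCP at [0.267, 0.593, 0.217] pointing down, gripper open.
Joint ranges: [-3.06, 3.06], [-0.37, 2.12], [-1.25, 1.32], [0.18, 2.47], [-1.1, 4.24], [0.23, 1.98], [-2.94, 2.94]. Speed limits (rad/s): [2.57, 2.57, 3.14, 3.14, 3.14, 3.14, 3.14].

### API

Orientations are given as [roll, pitch, yaw] about the fixed x, y, z axes, in that order (R = Rz(yaw) Ry(pitch) Rx(roll)).
In Python, from bench import readout, vision, ticket gives the robot as it stands.
- The arm moves only by the tool apply_moves, never from a script. Its argument "motion" is a list of rows, each an object of numbers: "x", "y", "z": the shift along the tool's x, y, z as a fraction of full scale; "rx", "ry", "rz": the turn, a rotation vector about the tool's x, y, z as a fraction of full scale. In form: [{"x": .., "y": .., "z": .., "rx": .., "ry": .., "rz": ..}, ...]. A call has 1 to 10 rows; each row shifts and turns the commanded pose from where the row before left it, along the tool's axes as they then stand; what a row does not reach is not made up. Full scale, the value 1, is 0.25 m for a shift and pi/2 rad for a turn. A row lasts 1/12 s, in which the tool goes at most 41.7 mm and 7.16 degrees, less where a joint would pass 70% of its speed; a pose out of reach is approached as far as the arm can. A call with a number of a shift or a turn outside -1 to 1 is refused whole. A call with a gripper value outside its range is refused whole. "grip" is the opening, from 0 (shut) to 1 (fully open), set as the call begins (left out, the last holds). The fingers move at their own pace and stop on an object; "force" is the grip in N (left out, the last holds). Time passes only in rows, so rows that do not move let the fingers close. It gives the time, the measured TCP pose, the force, the opening and the grip force at its end, in the units of the state.
- readout.state(): the state, without advancing time (a new reading comes with each control period).
- vision.read_camera(name): name is "scene" or "top"; returns a dict with "img" (420x560x3 uint8, blue, green, red), "z_map" (420x560 float32, m along the optical axis (not along the pixel's ray), 0 where there is no reading), "intrinsics" (3x3 intrinsics, pixels), "rvec" (rotation vector, rad) and "tvec" (3), from world to camera coordinates, as OpenCV has them. Camera axes: x right, y down, z forward; pixel columns grow to the right and rows downward; lengths in m; the calibration is good to about 2 mm. A picture is of the moment at which its call begins.
- ticket.close_job(): hands the job in; it is judged then, once.
The state is a dict: "time_s": time; "joint_positions": joint angles; "joint_velocities": joint speeds; "effort": joint torques, N m; "ee_pos": TCP position; "ee_rot": TCP orientation; "contact_force": force on the tool from outside, world axes, zero at the start; "torque": the same for the moment, N m; "gripper_width": opening from 0.0 (shut) to 1.0 (fully open); "gripper_force": force on a finger pad.
Only numpy, scipy, OpenCV 4.12 (cv2) and the standard library are available. Lean on these libraries where they do the work, as an engineer would, in place of code of your own. Each camera call takes 0.05 s, during which the arm holds its last target. There are 200 camera calls.

## Working session

There is one attempt and no reset: what is moved stays moved. The work goes in short steps, Python scripts to look and compute and a tool call to move; the robot and the scene stay as the last step left them, time stands still between calls to the robot, and variables do not carry over. Pictures are saved under pics/ and viewed, at most 14 in all, crops included, and the job is handed in when it is done.

Besides the shell and the picture viewer there is one more tool, called after "Emit:" in YAML: its name, and indented under it one key for each argument. apply_moves: Moves the arm, as the interface text tells. Its arguments: {"type":"object","properties":{"motion":{"type":"array"},"grip":{"type":"number"},"force":{"type":"number"}},"required":["motion"]}

```bash
ls; mkdir -p pics; cat > h.py <<'E'
import numpy as np, cv2
from bench import readout, vision, ticket
def cam(n):
    c=vision.read_camera(n); c['R']=cv2.Rodrigues(np.array(c['rvec'],float))[0]; c['t']=np.array(c['tvec'],float).ravel(); c['K']=np.array(c['intrinsics'],float); return c
def plane(c,uv,z):
    "pixels cast on the horizontal plane z"
    uv=np.atleast_2d(np.array(uv,float)); d=(np.c_[uv,np.ones(len(uv))]@np.linalg.inv(c['K']).T)@c['R']
    o=-c['R'].T@c['t']; return o+d*((z-o[2])/d[:,2])[:,None]
def cloud(c):
    "world point of every pixel by depth"
    h,w=c['z_map'].shape; v,u=np.mgrid[:h,:w]; Z=c['z_map'].astype(float)
    p=np.stack([u,v,np.ones_like(u)],-1)@np.linalg.inv(c['K']).T*Z[...,None]
    return (p-c['t'])@c['R']
def proj(c,p):
    q=np.atleast_2d(p)@c['R'].T+c['t']; q=q@c['K'].T; return q[:,:2]/q[:,2:]
E
python3 - <<'E'
from h import *
for n in('scene','top'):
    c=cam(n); cv2.imwrite(f'pics/{n}0.png',c['img']); print(n,-c['R'].T@c['t'],c['K'][0,0],c['R'][2])
s=readout.state(); print({k:np.round(v,3) for k,v in s.items()})
E
```

```text
pics
scene [ 0.74688043 -0.41885341  0.71892464] 394.2741744231636 [-0.26893019  0.45758975 -0.84751883]
top [ 0.46010257 -0.06484732  0.99634014] 427.24591785703103 [ 0.0704151  -0.02138222 -0.99728858]
{'time_s': np.float64(0.1), 'joint_positions': array([-1.214,  0.629,  0.038,  1.518, -0.027,  0.996, -0.02 ]), 'joint_velocities': array([-0.001, -0.002, -0.001, -0.003, -0.002, -0.001,  0.001]), 'effort': array([ 2.0000e-03, -5.6453e+01,  1.2300e+00, -1.9398e+01,  1.1000e-02,
        5.0000e-03,  0.0000e+00]), 'ee_pos': array([0.266, 0.592, 0.216]), 'ee_rot': array([-3.14 ,  0.   ,  2.719]), 'contact_force': array([ 0.382, -0.234, -0.287]), 'torque': array([ 0.   , -0.036, -0.02 ]), 'gripper_force': np.float64(0.0), 'gripper_width': np.float64(0.999)}
```

View pics/scene0.png

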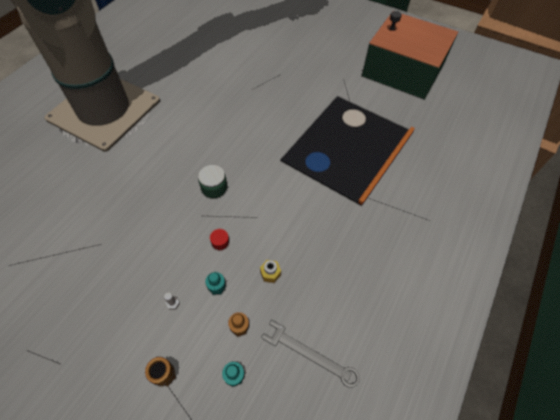

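View pics/top0.png

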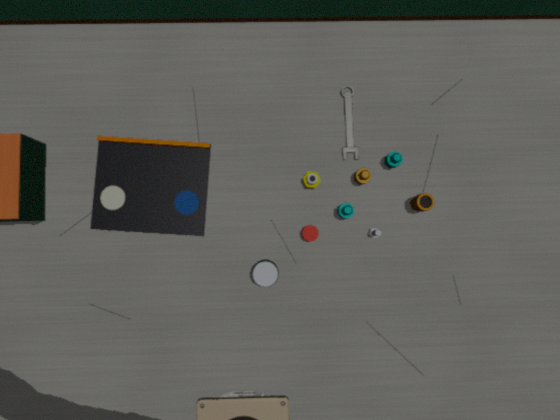

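The top view shows the blue disc at (187,202), the white disc at (113,198), and the fence along the top edge of the plate. Nose half candidates are the brass part at (362,176) and the turquoise ones at (345,211) and (394,159). I choose the brass one. The socket is at (423,202), the only one with a wide dark mouth. The adapter is at (312,179). The bolt is at (375,232). For the cap, the red part at (310,233) is the only candidate; the tin at (265,273) is white-lidded.

```bash
python3 - <<'E'
from h import *
T=cam('top');S=cam('scene')
crop=T['img'][140:260,290:450]; crop=cv2.resize(crop,None,fx=5,fy=5,interpolation=cv2.INTER_CUBIC); cv2.imwrite('pics/crop1.png',np.clip(crop.astype(float)*1.6,0,255).astype(np.uint8))
for n,c in(('top',T),('scene',S)):
    P=cloud(c); ok=(c['z_map']>0)
    bench=P[ok&(P[...,1]<-.0)&(P[...,1]>-.4)&(P[...,0]>.4)&(P[...,0]<.8)&(abs(P[...,2])<.004)]
    print(n,'bench z',np.median(bench[:,2]),bench[:,2].std())
    m=(ok&(P[...,2]>.006)&(P[...,0]>.25)&(P[...,0]<.9)&(P[...,1]<.1)&(P[...,1]>-.75)).astype(np.uint8)
    k,l,st,ce=cv2.connectedComponentsWithStats(m)
    for i in range(1,k):
        if st[i,4]<8: continue
        q=P[l==i]; h=np.percentile(q[:,2],97); top=q[q[:,2]>h-.004]
        print(i,st[i],'col',c['img'][l==i].mean(0).round(),'h',h.round(4),'top c',((top[:,:2].max(0)+top[:,:2].min(0))/2).round(4),top.mean(0).round(4),'all',((q[:,:2].max(0)+q[:,:2].min(0))/2).round(4),np.ptp(q[:,:2],axis=0).round(3))
E
```

```text
top bench z 0.0007951114771620867 0.0016038136619625565
20 [341  85  18  75 518] col [112. 116. 116.] h 0.0114 top c [ 0.7284 -0.2612] [ 0.719  -0.2602  0.0091] all [ 0.728  -0.2612] [0.178 0.036]
55 [196 142  15  94 730] col [44. 50. 54.] h 0.0196 top c [0.6779 0.0826] [0.6775 0.0835 0.0188] all [0.5758 0.0831] [0.215 0.034]
65 [385 151  18  17 231] col [85. 90. 15.] h 0.0567 top c [ 0.633  -0.3568] [ 0.6333 -0.357   0.0548] all [ 0.6332 -0.3567] [0.035 0.035]
73 [355 168  17  16 219] col [ 35.  83. 106.] h 0.056 top c [ 0.5957 -0.2831] [ 0.5962 -0.2831  0.0546] all [ 0.5955 -0.2834] [0.033 0.035]
76 [303 171  18  18 231] col [ 52. 112. 113.] h 0.0413 top c [ 0.5913 -0.1669] [ 0.5911 -0.1671  0.0393] all [ 0.5909 -0.166 ] [0.038 0.039]
94 [410 193  25  19 348] col [26. 52. 71.] h 0.0602 top c [ 0.5313 -0.4147] [ 0.5318 -0.4151  0.0585] all [ 0.5316 -0.4149] [0.038 0.04 ]
98 [337 202  19  17 217] col [ 97. 103.  22.] h 0.0565 top c [ 0.5174 -0.2423] [ 0.5176 -0.2414  0.0546] all [ 0.5176 -0.2459] [0.035 0.043]
115 [302 225  17  16 224] col [ 43.  50. 134.] h 0.03 top c [ 0.4685 -0.16
[... 2276 characters left out ...]

49 [164 292  16  17 166] col [120. 122. 124.] h 0.0444 top c [ 0.4653 -0.3096] [ 0.4659 -0.3097  0.043 ] all [ 0.4658 -0.3093] [0.022 0.024]
50 [228 312  21  24 393] col [ 48.  81. 115.] h 0.0544 top c [ 0.5964 -0.284 ] [ 0.5971 -0.2836  0.053 ] all [ 0.5965 -0.2833] [0.036 0.035]
51 [263 320  97  67 756] col [118. 122. 124.] h 0.0091 top c [ 0.7282 -0.2613] [ 0.726  -0.2599  0.0073] all [ 0.7282 -0.2613] [0.179 0.037]
55 [145 357  30  30 690] col [35. 55. 75.] h 0.0584 top c [ 0.5323 -0.4146] [ 0.5326 -0.4147  0.0568] all [ 0.5328 -0.4144] [0.04 0.04]
57 [222 361  23  26 443] col [102. 108.  49.] h 0.0543 top c [ 0.6337 -0.3564] [ 0.6341 -0.3563  0.0528] all [ 0.634  -0.3559] [0.035 0.036]
```

View pics/crop1.png

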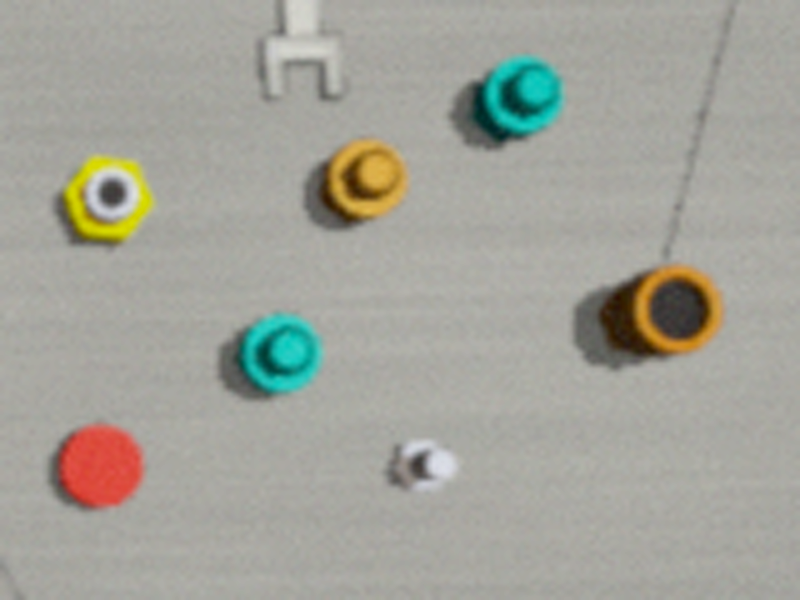

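The crop confirms the choice: the brass nose half is at crop (372,178), the socket at (678,308), the yellow hex at (108,195), the bolt at (425,465) and the red cap at (100,466). Two-view depth agrees within 1 mm, and the heights match the text. Next come the discs, plate yaw and hex yaw.

```bash
cat >> h.py <<'E'
def blob(mask,near=None):
    k,l,st,ce=cv2.connectedComponentsWithStats(mask.astype(np.uint8)); i=1+np.argmax(st[1:,4]); return l==i
def discs(c):
    hsv=cv2.cvtColor(c['img'],cv2.COLOR_BGR2HSV).astype(int); P=plane(c,np.stack(np.meshgrid(np.arange(560),np.arange(420)),-1).reshape(-1,2),.006).reshape(420,560,3)
    box=(P[...,0]>.42)&(P[...,0]<.75)&(P[...,1]>.05)&(P[...,1]<.42)
    b=blob(box&(hsv[...,0]>100)&(hsv[...,0]<125)&(hsv[...,1]>130)&(hsv[...,2]>60)); w=blob(box&(hsv[...,2]>120)&(hsv[...,1]<70)&(P[...,0]<.63)&(P[...,0]>.48)&(P[...,1]>.2)&(P[...,1]<.37))
    return [(P[m].mean(0),m.sum(),np.ptp(P[m],axis=0)[:2]) for m in(b,w)]
def plan(x,y,z,yaw=None):
    "tool-axis shift and rz turn left, in full scales; shift given for axes before the turn"
    from scipy.spatial.transform import Rotation as Ro
    s=readout.state(); p=np.array(s['ee_pos']); R=Ro.from_euler('xyz',s['ee_rot']); d=R.inv().apply(np.array([x,y,z])-p)/.25
    print('t',round(s['time_s'],2),'pos',p.round(4),'rot',np.round(s['ee_rot'],3),'w',round(float(s['gripper_width']),3),'gf',round(float(s['gripper_force']),1),'F',np.round(s['contact_force'],1))
    if yaw is not None:
        t=(R.inv()*Ro.from_euler('xyz',[np.pi,0,yaw])).as_rotvec(); print('turn units',(t/(np.pi/2)).round(3)); d2=Ro.from_euler('xyz',[np.pi,0,yaw]).inv().apply(np.array([x,y,z])-p)/.25; print('shift after turn',d2.round(3))
    print('shift units',d.round(3),'rows',(np.linalg.norm(d)/.155).round(1))
E
python3 - <<'E'
from h import *
T=cam('top');S=cam('scene')
for n,c in(('top',T),('scene',S)):
    for r in discs(c): print(n,[np.round(v,4) for v in r])
    b,w=[r[0] for r in discs(c)]; d=w-b; print('sep',np.linalg.norm(d),'yaw of y axis',np.degrees(np.arctan2(d[1],d[0]))-90,'mid',(b+w)/2)
    hsv=cv2.cvtColor(c['img'],cv2.COLOR_BGR2HSV).astype(int); P=cloud(c)
    o=(abs(hsv[...,0]-12)<8)&(hsv[...,1]>120)&(P[...,0]>.6)&(P[...,0]<.8)&(P[...,1]>.05)&(P[...,1]<.4)&(P[...,2]>.013)&(P[...,2]<.023)
    q=P[o][:,:2]; vx,vy,x0,y0=cv2.fitLine(q.astype(np.float32),cv2.DIST_L2,0,.01,.01).ravel(); print('fence',o.sum(),np.degrees(np.arctan2(vy,vx)),x0,y0, 'dist',abs((((b+w)/2)[0]-x0)*vy-(((b+w)/2)[1]-y0)*vx))
    m=(P[...,2]>.05)&(P[...,0]>.3)&(P[...,1]>.25)&(P[...,0]<.9)&(P[...,2]<.3)
    if m.any(): print('box',P[m].min(0),P[m].max(0))
    y=(abs(hsv[...,0]-28)<9)&(hsv[...,1]>110)&(abs(P[...,0]-.5913)<.03)&(abs(P[...,1]+.1666)<.03)
    m6=cv2.resize(y.astype(np.float32),None,fx=8,fy=8,interpolation=cv2.INTER_CUBIC)>.5
    cn=max(cv2.findContours(m6.astype(np.uint8),0,1)[0],key=cv2.contourArea)[:,0]; q=plane(c,(cv2.convexHull(cn)[:,0]+.5)/8-.5,.024)[:,:2]
    th=np.linspace(0,np.pi/3,60,endpoint=False); w=[[np.ptp(q@[np.cos(t+k*np.pi/3),np.sin(t+k*np.pi/3)]) for k in range(3)] for t in th]; i=np.argmin(np.sum(w,1)); print('hex flat normal deg',np.degrees(th[i]),w[i])
E
```

```text
top [array([0.5454, 0.1242, 0.006 ]), np.int64(469), array([0.0559, 0.0554])]
top [array([0.5598, 0.2941, 0.006 ]), np.int64(419), array([0.0513, 0.0505])]
sep 0.170581771802344 yaw of y axis -4.833620442067314 mid [0.552628   0.20914537 0.006     ]
fence 484 85.20977 0.6870787 0.20134507 dist 0.13463247596679437
box [0.51029465 0.44755412 0.05005837] [0.69040043 0.49943048 0.11059585]
hex flat normal deg 50.0 [np.float64(0.03845580223827727), np.float64(0.04057145421654168), np.float64(0.04093263338001185)]
scene [array([0.5451, 0.1233, 0.006 ]), np.int64(379), array([0.0556, 0.0548])]
scene [array([0.5774, 0.3552, 0.006 ]), np.int64(363), array([0.1176, 0.0331])]
sep 0.23418960758201157 yaw of y axis -7.935006996607612 mid [0.56126148 0.23926164 0.006     ]
fence 417 85.251045 0.6857567 0.18560474 dist 0.12851006664387385
box [0.50892994 0.44643839 0.05001102] [0.68922643 0.6118349  0.14884838]
hex flat normal deg 5.0 [np.float64(0.039342466590122194), np.float64(0.03985861334321236), np.float64(0.04014952993637527)]
```

Blue is at about (0.545,0.124). The plate yaw of -4.8° agrees with the fence (85.2°). First arc towards the socket, at height.

Emit:
apply_moves:
  motion:
    - {"x": -0.15, "rz": 0.037}
    - {"x": -0.15, "rz": 0.037}
    - {"x": -0.15, "rz": 0.037}
    - {"x": -0.15, "rz": 0.037}
    - {"x": -0.15, "rz": 0.037}
    - {"x": -0.15, "rz": 0.037}
    - {"x": -0.15, "rz": 0.037}
    - {"x": -0.15, "rz": 0.037}
    - {"x": -0.15, "rz": 0.037}
    - {"x": -0.15, "rz": 0.037}
  grip: 1.0
  force: 60

```text
validation failed for argument at $.mo...
```

```bash
python3 - <<'E'
from h import *
plan(.532,-.4147,.12,.9); print(np.round(readout.state()['joint_positions'],2))
T=cam('top');S=cam('scene')
a=proj(T,[.5913,-.1666,.024])[0]; b=proj(S,[.5913,-.1666,.024])[0]
f=lambda c,p:cv2.resize(cv2.getRectSubPix(c['img'],(30,30),tuple(map(float,p))),(400,400),interpolation=cv2.INTER_CUBIC)
cv2.imwrite('pics/hex.png',np.hstack([f(T,a),f(S,b)]))
hsv=cv2.cvtColor(S['img'],cv2.COLOR_BGR2HSV).astype(int)
P=plane(S,np.stack(np.meshgrid(np.arange(560),np.arange(420)),-1).reshape(-1,2),.006).reshape(420,560,3)
m=(hsv[...,2]>110)&(np.hypot(P[...,0]-.5595,P[...,1]-.2932)<.04); print('white scene',m.sum(),P[m].mean(0),np.ptp(P[m],axis=0))
E
```

```text
t 0.3 pos [0.2666 0.5926 0.2166] rot [-3.141 -0.     2.719] w 1.0 gf 0.0 F [ 0.1  0.1 -0.2]
turn units [-0.     0.     1.158]
shift after turn [-2.496  3.336  0.386]
shift units [-2.621 -3.239  0.388] rows 27.0
[-1.21  0.63  0.04  1.52 -0.03  1.   -0.02]
white scene 292 [0.55905328 0.29281702 0.006     ] [0.05481494 0.05584982 0.        ]
```

View pics/hex.png

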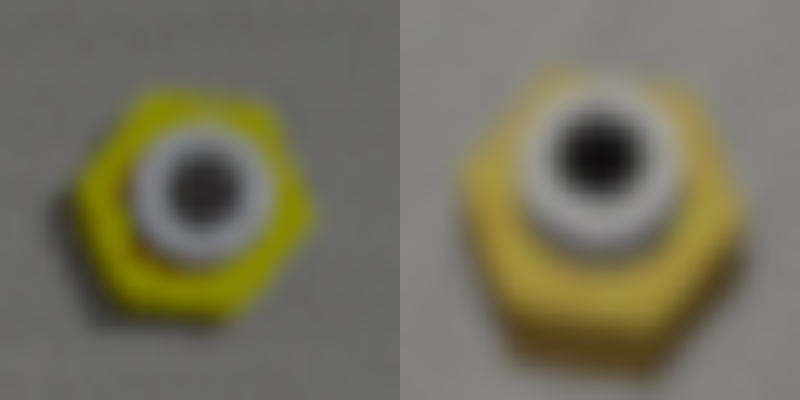

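The crop shows the hexagon with two near-horizontal edges, tilted about 5° right-down: (150,93)-(275,105) in the top view and (515,320)-(660,330) in the scene view. The move was refused, probably because every row needs all six keys.

Emit:
apply_moves:
  motion:
    - {"x": -0.15, "y": 0, "z": 0, "rx": 0, "ry": 0, "rz": 0.037}
    - {"x": -0.15, "y": 0, "z": 0, "rx": 0, "ry": 0, "rz": 0.037}
    - {"x": -0.15, "y": 0, "z": 0, "rx": 0, "ry": 0, "rz": 0.037}
    - {"x": -0.15, "y": 0, "z": 0, "rx": 0, "ry": 0, "rz": 0.037}
    - {"x": -0.15, "y": 0, "z": 0, "rx": 0, "ry": 0, "rz": 0.037}
    - {"x": -0.15, "y": 0, "z": 0, "rx": 0, "ry": 0, "rz": 0.037}
    - {"x": -0.15, "y": 0, "z": 0, "rx": 0, "ry": 0, "rz": 0.037}
    - {"x": -0.15, "y": 0, "z": 0, "rx": 0, "ry": 0, "rz": 0.037}
    - {"x": -0.15, "y": 0, "z": 0, "rx": 0, "ry": 0, "rz": 0.037}
    - {"x": -0.15, "y": 0, "z": 0, "rx": 0, "ry": 0, "rz": 0.037}
  grip: 1.0
  force: 60

```text
time_s: 1.23
ee_pos: [0.5545, 0.3578, 0.2169]
ee_rot: [3.141, -0.0, 2.135]
contact_force: [0.5, -0.0, -0.4]
gripper_width: 0.999
gripper_force: 0.0
```

```bash
python3 - <<'E'
from h import *
plan(.532,-.4147,.12,.9); print(np.round(readout.state()['joint_positions'],2))
T=cam('top'); a=proj(T,[.5913,-.1666,.024])[0]
for p in([(75,190),(318,213)],[(150,93),(275,105)],[(125,310),(230,318)]):
    q=plane(T,a+np.array(p)/400*30-15,.024); d=q[1]-q[0]; print(np.degrees(np.arctan2(d[1],d[0]))+90)
E
```

```text
t 1.23 pos [0.5545 0.3578 0.2169] rot [ 3.141 -0.     2.135] w 0.999 gf 0.0 F [ 0.5 -0.  -0.4]
turn units [ 0.    -0.     0.786]
shift after turn [-2.476  1.85   0.388]
shift units [-2.563 -1.728  0.386] rows 20.1
[-0.73  0.65  0.19  1.49 -0.14  1.01  0.06]
-6.537047599122559
-6.600412041044734
-5.496772204396962
```

Emit:
apply_moves:
  motion:
    - {"x": -0.15, "y": 0, "z": 0.01, "rx": 0, "ry": 0, "rz": 0.037}
    - {"x": -0.15, "y": 0, "z": 0.01, "rx": 0, "ry": 0, "rz": 0.037}
    - {"x": -0.15, "y": 0, "z": 0.01, "rx": 0, "ry": 0, "rz": 0.037}
    - {"x": -0.15, "y": 0, "z": 0.01, "rx": 0, "ry": 0, "rz": 0.037}
    - {"x": -0.15, "y": 0, "z": 0.01, "rx": 0, "ry": 0, "rz": 0.037}
    - {"x": -0.15, "y": 0, "z": 0.01, "rx": 0, "ry": 0, "rz": 0.037}
    - {"x": -0.15, "y": 0, "z": 0.01, "rx": 0, "ry": 0, "rz": 0.037}
    - {"x": -0.15, "y": 0, "z": 0.01, "rx": 0, "ry": 0, "rz": 0.037}
    - {"x": -0.15, "y": 0, "z": 0.01, "rx": 0, "ry": 0, "rz": 0.037}
    - {"x": -0.15, "y": 0, "z": 0.01, "rx": 0, "ry": 0, "rz": 0.037}

```text
time_s: 2.12
ee_pos: [0.6647, 0.0049, 0.1918]
ee_rot: [3.141, -0.0, 1.554]
contact_force: [0.6, 0.4, 0.3]
gripper_width: 0.998
gripper_force: 0.0
```

Emit:
apply_moves:
  motion:
    - {"x": -0.15, "y": 0, "z": 0.02, "rx": 0, "ry": 0, "rz": 0.037}
    - {"x": -0.15, "y": 0, "z": 0.02, "rx": 0, "ry": 0, "rz": 0.037}
    - {"x": -0.15, "y": 0, "z": 0.02, "rx": 0, "ry": 0, "rz": 0.037}
    - {"x": -0.15, "y": 0, "z": 0.02, "rx": 0, "ry": 0, "rz": 0.037}
    - {"x": -0.15, "y": 0, "z": 0.02, "rx": 0, "ry": 0, "rz": 0.037}
    - {"x": -0.15, "y": 0, "z": 0.02, "rx": 0, "ry": 0, "rz": 0.037}
    - {"x": -0.15, "y": 0, "z": 0.02, "rx": 0, "ry": 0, "rz": 0.037}
    - {"x": -0.15, "y": 0, "z": 0.02, "rx": 0, "ry": 0, "rz": 0.037}
    - {"x": -0.15, "y": 0, "z": 0.02, "rx": 0, "ry": 0, "rz": 0.037}

```text
time_s: 2.87
ee_pos: [0.5825, -0.3187, 0.1467]
ee_rot: [3.141, -0.0, 1.031]
contact_force: [0.4, -0.5, 0.1]
gripper_width: 0.998
gripper_force: 0.0
```

```bash
python3 - <<'E'
from h import *
plan(.532,-.4147,.04)
E
```

```text
t 2.87 pos [ 0.5825 -0.3187  0.1467] rot [ 3.141 -0.     1.031] w 0.998 gf 0.0 F [ 0.4 -0.5  0.1]
shift units [-0.433  0.024  0.427] rows 3.9
```

Emit:
apply_moves:
  motion:
    - {"x": -0.145, "y": 0.008, "z": 0, "rx": 0, "ry": 0, "rz": 0}
    - {"x": -0.145, "y": 0.008, "z": 0, "rx": 0, "ry": 0, "rz": 0}
    - {"x": -0.143, "y": 0.008, "z": 0, "rx": 0, "ry": 0, "rz": 0}
    - {"x": 0, "y": 0, "z": 0.1, "rx": 0, "ry": 0, "rz": 0}
    - {"x": 0, "y": 0, "z": 0.07, "rx": 0, "ry": 0, "rz": 0}
    - {"x": 0, "y": 0, "z": 0, "rx": 0, "ry": 0, "rz": 0}

```text
time_s: 3.37
ee_pos: [0.5302, -0.4118, 0.1007]
ee_rot: [-3.135, -0.002, 1.032]
contact_force: [-1.0, 0.9, -0.4]
gripper_width: 0.997
gripper_force: 0.0
```

```bash
python3 - <<'E'
from h import *
plan(.532,-.4147,.041)
E
```

```text
t 3.37 pos [ 0.5302 -0.4118  0.1007] rot [-3.135e+00 -2.000e-03  1.032e+00] w 0.997 gf 0.0 F [-1.   0.9 -0.4]
shift units [-0.007  0.014  0.239] rows 1.5
```

Emit:
apply_moves:
  motion:
    - {"x": 0, "y": 0, "z": 0.08, "rx": 0, "ry": 0, "rz": 0}
    - {"x": 0, "y": 0, "z": 0.08, "rx": 0, "ry": 0, "rz": 0}
    - {"x": 0, "y": 0, "z": 0.08, "rx": 0, "ry": 0, "rz": 0}
    - {"x": 0, "y": 0, "z": 0, "rx": 0, "ry": 0, "rz": 0}
    - {"x": 0, "y": 0, "z": 0, "rx": 0, "ry": 0, "rz": 0}
    - {"x": 0, "y": 0, "z": 0, "rx": 0, "ry": 0, "rz": 0}

```text
time_s: 3.87
ee_pos: [0.5336, -0.4137, 0.0459]
ee_rot: [3.14, 0.0, 1.034]
contact_force: [-0.4, -0.5, 0.5]
gripper_width: 1.0
gripper_force: 0.0
```

```bash
python3 - <<'E'
from h import *
plan(.532,-.4147,.041)
E
```

```text
t 3.87 pos [ 0.5336 -0.4137  0.0459] rot [3.14  0.    1.034] w 1.0 gf 0.0 F [-0.4 -0.5  0.5]
shift units [-0.007 -0.004  0.02 ] rows 0.1
```

Emit:
apply_moves:
  motion:
    - {"x": -0.006, "y": -0.003, "z": 0, "rx": 0, "ry": 0, "rz": 0}
    - {"x": 0, "y": 0, "z": 0, "rx": 0, "ry": 0, "rz": 0}

```text
time_s: 4.03
ee_pos: [0.5316, -0.4152, 0.0461]
ee_rot: [3.139, 0.001, 1.033]
contact_force: [-0.1, 0.2, -0.2]
gripper_width: 0.996
gripper_force: 0.0
```

Emit:
apply_moves:
  motion:
    - {"x": 0, "y": 0, "z": 0, "rx": 0, "ry": 0, "rz": 0}
    - {"x": 0, "y": 0, "z": 0, "rx": 0, "ry": 0, "rz": 0}
    - {"x": 0, "y": 0, "z": 0, "rx": 0, "ry": 0, "rz": 0}
    - {"x": 0, "y": 0, "z": 0, "rx": 0, "ry": 0, "rz": 0}
    - {"x": 0, "y": 0, "z": 0, "rx": 0, "ry": 0, "rz": 0}
    - {"x": 0, "y": 0, "z": 0, "rx": 0, "ry": 0, "rz": 0}
    - {"x": 0, "y": 0, "z": 0, "rx": 0, "ry": 0, "rz": 0}
    - {"x": 0, "y": 0, "z": 0, "rx": 0, "ry": 0, "rz": 0}
  grip: 0
  force: 60

```text
time_s: 4.7
ee_pos: [0.5311, -0.4142, 0.0443]
ee_rot: [-3.141, -0.0, 1.033]
contact_force: [-0.3, 0.1, -0.7]
gripper_width: -0.002
gripper_force: 0.0
```

```bash
python3 - <<'E'
from h import *
plan(.5452,.1235,.15)
E
```

```text
t 4.7 pos [ 0.5311 -0.4142  0.0443] rot [-3.141 -0.     1.033] w -0.002 gf 0.0 F [-0.3  0.1 -0.7]
shift units [ 1.876 -1.053 -0.423] rows 14.1
```

The gripper closed on nothing, so I'm looking.

```bash
python3 - <<'E'
from h import *
T=cam('top');S=cam('scene')
f=lambda c,p:cv2.resize(cv2.getRectSubPix(c['img'],(100,100),tuple(map(float,p))),(400,400),interpolation=cv2.INTER_CUBIC)
cv2.imwrite('pics/miss.png',np.hstack([f(c,proj(c,[.532,-.4147,.05])[0]) for c in (T,S)]))
print(readout.state()['joint_positions'])
E
```

```text
[ 0.42346989  0.89521717  0.35383205  1.57857691 -0.41139393  0.74250373
  0.42405588]
```

View pics/miss.png

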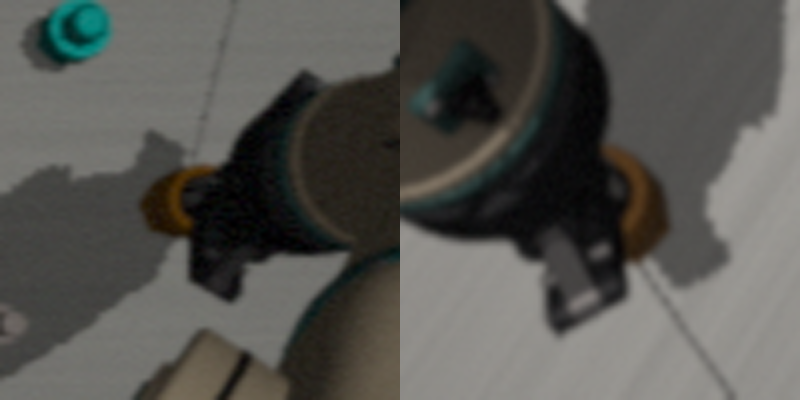

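The top crop shows the socket still upright at about (185,205), with the closed gripper beside it at lower right. I'll measure where the gripper really stands compared with the reported TCP.

```bash
python3 - <<'E'
from h import *
s=readout.state();p=np.array(s['ee_pos']);y=s['ee_rot'][2]
print(p)
for n in('top','scene'):
    c=cam(n);P=cloud(c);hsv=cv2.cvtColor(c['img'],cv2.COLOR_BGR2HSV).astype(int)
    r=np.hypot(P[...,0]-p[0],P[...,1]-p[1])<.13
    br=r&(hsv[...,0]<22)&(hsv[...,1]>100)&(P[...,2]>.02)&(P[...,2]<.07)
    print(n,'brass',br.sum(),P[br].min(0).round(3),P[br].max(0).round(3))
    for a,b in((.02,.04),(.04,.06),(.06,.08),(.08,.10),(.10,.13),(.13,.17),(.17,.22)):
        m=r&~br&(P[...,2]>a)&(P[...,2]<b)&(hsv[...,1]<110)
        if m.sum()>3:
            q=P[m][:,:2]-p[:2]; tx=q@[np.cos(y),np.sin(y)]; ty=q@[np.sin(y),-np.cos(y)]
            print(a,b,m.sum(),'tool x',np.percentile(tx,[3,50,97]).round(3),'tool y',np.percentile(ty,[3,50,97]).round(3))
E
```

```text
[ 0.53109514 -0.41422639  0.04434308]
top brass 147 [ 0.513 -0.42   0.021] [ 0.55  -0.395  0.061]
0.02 0.04 30 tool x [0.013 0.063 0.128] tool y [-0.117 -0.005  0.075]
0.04 0.06 47 tool x [0.004 0.054 0.063] tool y [-0.116 -0.108  0.018]
0.06 0.08 23 tool x [0.006 0.01  0.012] tool y [-0.013 -0.005  0.005]
0.08 0.1 14 tool x [0.009 0.011 0.012] tool y [-0.009 -0.001  0.005]
0.1 0.13 60 tool x [-0.002  0.012  0.014] tool y [-0.043 -0.023  0.01 ]
0.13 0.17 244 tool x [-0.01   0.006  0.017] tool y [-0.061 -0.045  0.058]
0.17 0.22 158 tool x [-0.014  0.018  0.038] tool y [-0.04  -0.033  0.016]
scene brass 207 [ 0.524 -0.425  0.02 ] [ 0.592 -0.297  0.065]
0.02 0.04 101 tool x [0.018 0.062 0.119] tool y [-0.109  0.004  0.075]
0.04 0.06 66 tool x [0.007 0.054 0.062] tool y [-0.114 -0.107  0.006]
0.06 0.08 25 tool x [0.008 0.011 0.012] tool y [-0.003  0.006  0.01 ]
0.08 0.1 10 tool x [0.008 0.01  0.013] tool y [-0.003  0.009  0.013]
0.1 0.13 98 tool x [0.002 0.01  0.018] tool y [0.012 0.024 0.039]
0.13 0.17 474 tool x [-0.01   0.003  0.014] tool y [0.019 0.048 0.061]
0.17 0.22 569 tool x [-0.019  0.011  0.038] tool y [0.    0.034 0.039]
```

Emit:
apply_moves:
  motion:
    - {"x": 0, "y": 0, "z": -0.05, "rx": 0, "ry": 0, "rz": 0}
    - {"x": 0, "y": 0, "z": -0.1, "rx": 0, "ry": 0, "rz": 0}
    - {"x": 0, "y": 0, "z": -0.1, "rx": 0, "ry": 0, "rz": 0}
    - {"x": 0, "y": 0, "z": -0.1, "rx": 0, "ry": 0, "rz": 0}
    - {"x": 0, "y": 0, "z": -0.1, "rx": 0, "ry": 0, "rz": 0}
    - {"x": 0, "y": 0, "z": 0, "rx": 0, "ry": 0, "rz": 0}
    - {"x": 0, "y": 0, "z": 0, "rx": 0, "ry": 0, "rz": 0}
    - {"x": 0, "y": 0, "z": 0, "rx": 0, "ry": 0, "rz": 0}

```text
time_s: 5.57
ee_pos: [0.531, -0.4139, 0.1572]
ee_rot: [-3.141, -0.0, 1.033]
contact_force: [0.0, 0.0, 0.2]
gripper_width: 0.003
gripper_force: 0.0
```

```bash
python3 - <<'E'
from h import *
s=readout.state();p=np.array(s['ee_pos']);y=s['ee_rot'][2]
print(p,s['gripper_width'])
I=[]
for n in('top','scene'):
    c=cam(n);P=cloud(c);I.append(cv2.resize(cv2.getRectSubPix(c['img'],(100,100),tuple(map(float,proj(c,[.532,-.4147,.08])[0]))),(400,400),interpolation=cv2.INTER_CUBIC))
    q=P-p; tx=q[...,0]*np.cos(y)+q[...,1]*np.sin(y); ty=q[...,0]*np.sin(y)-q[...,1]*np.cos(y)
    m=(abs(tx)<.045)&(abs(ty)<.06)&(P[...,2]>.08)&(c['z_map']>0)
    for a in np.arange(.08,.26,.01):
        k=m&(P[...,2]>a)&(P[...,2]<a+.01)
        if k.sum()>2: print(n,a.round(2),k.sum(),np.percentile(tx[k],[3,97]).round(3),np.percentile(ty[k],[3,97]).round(3))
    b=(P[...,2]>.05)&(P[...,2]<.065)&(np.hypot(P[...,0]-.532,P[...,1]+.4147)<.05)
    print(n,'socket top',b.sum(),P[b].min(0).round(3),P[b].max(0).round(3))
cv2.imwrite('pics/lift.png',np.hstack(I))
E
```

```text
[ 0.53099396 -0.41388759  0.15718607] 0.0025637114498052774
top 0.17 9 [0.006 0.012] [-0.007  0.005]
top 0.18 20 [0.006 0.012] [-0.013  0.008]
top 0.19 26 [0.005 0.012] [-0.014  0.012]
top 0.2 16 [0.006 0.012] [-0.014  0.004]
top 0.21 27 [0.007 0.014] [-0.018  0.016]
top 0.22 91 [-0.004  0.013] [-0.033  0.032]
top 0.23 50 [-0.003  0.017] [-0.043  0.041]
top 0.24 67 [0.004 0.018] [-0.048  0.049]
top 0.25 70 [-0.009  0.018] [-0.058  0.054]
top socket top 192 [ 0.512 -0.434  0.05 ] [ 0.551 -0.394  0.063]
scene 0.17 16 [0.008 0.012] [-0.004  0.01 ]
scene 0.18 32 [0.008 0.012] [-0.006  0.01 ]
scene 0.19 21 [0.008 0.012] [-0.007  0.009]
scene 0.2 8 [0.007 0.012] [-0.005  0.013]
scene 0.21 34 [0.008 0.015] [-0.009  0.031]
scene 0.22 120 [0.    0.014] [0.013 0.033]
scene 0.23 63 [0.008 0.018] [0.011 0.044]
scene 0.24 74 [0.005 0.018] [0.006 0.049]
scene 0.25 152 [-0.01   0.018] [0.016 0.06 ]
scene socket top 308 [ 0.513 -0.434  0.05 ] [ 0.552 -0.395  0.061]
```

View pics/lift.png

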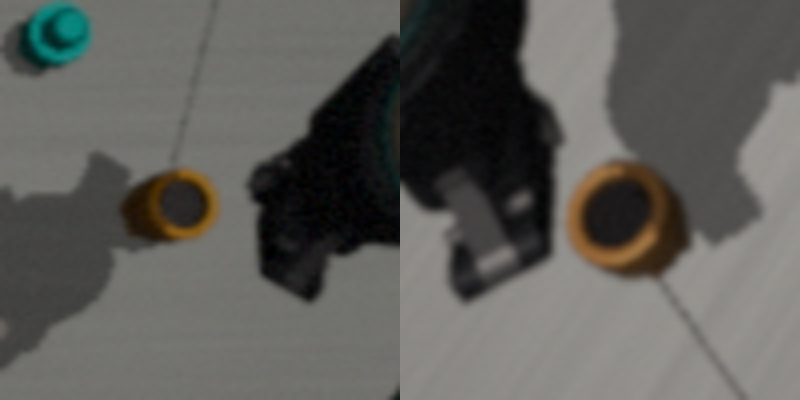

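In the crop the socket is unmoved (mouth at (185,203)) and the gripper sits beside it at a higher level. The visible fingertips are near z≈0.17 while the reported TCP is 0.157, so the tips are higher than the stated geometry. I'll pin this down.

```bash
cat >> h.py <<'E'
def tip(show=True):
    s=readout.state();p=np.array(s['ee_pos']);y=s['ee_rot'][2]
    for n in('top','scene'):
        c=cam(n);P=cloud(c);q=P-p; tx=q[...,0]*np.cos(y)+q[...,1]*np.sin(y); ty=q[...,0]*np.sin(y)-q[...,1]*np.cos(y)
        m=(abs(tx)<.03)&(abs(ty)<.06)&(P[...,2]>.075)&(P[...,2]<p[2]+.055)&(c['z_map']>0)
        print(n,m.sum(),'low z',np.sort(P[m][:,2])[:8].round(4),'tx',np.percentile(tx[m],[2,98]).round(4),'ty',np.percentile(ty[m],[2,98]).round(4))
E
python3 - <<'E'
from h import *
print(readout.state()['ee_pos']); tip()
E
```

```text
[ 0.53053532 -0.41353374  0.15595477]
top 75 low z [0.1737 0.176  0.1763 0.1771 0.1776 0.1781 0.179  0.1791] tx [0.005  0.0121] ty [-0.0136  0.0114]
scene 80 low z [0.1703 0.1719 0.1732 0.1737 0.1739 0.175  0.1751 0.1757] tx [0.0077 0.0122] ty [-0.0066  0.0133]
```

Emit:
apply_moves:
  motion:
    - {"x": 0, "y": 0, "z": 0, "rx": 0, "ry": 0, "rz": 0}
    - {"x": 0, "y": 0, "z": 0, "rx": 0, "ry": 0, "rz": 0}
    - {"x": 0, "y": 0, "z": 0, "rx": 0, "ry": 0, "rz": 0}
    - {"x": 0, "y": 0, "z": 0, "rx": 0, "ry": 0, "rz": 0}
    - {"x": 0, "y": 0, "z": 0, "rx": 0, "ry": 0, "rz": 0}
    - {"x": 0, "y": 0, "z": 0, "rx": 0, "ry": 0, "rz": 0}
    - {"x": 0, "y": 0, "z": 0, "rx": 0, "ry": 0, "rz": 0}
    - {"x": 0, "y": 0, "z": 0, "rx": 0, "ry": 0, "rz": 0}
  grip: 1.0

```text
time_s: 6.43
ee_pos: [0.5311, -0.4142, 0.1569]
ee_rot: [3.142, -0.0, 1.033]
contact_force: [-0.1, 0.4, 0.0]
gripper_width: 1.0
gripper_force: 0.0
```

```bash
python3 - <<'E'
from h import *
print(readout.state()['ee_pos']); tip()
E
```

```text
[ 0.53112611 -0.4142477   0.15690198]
top 73 low z [0.1835 0.1869 0.1875 0.1879 0.1889 0.1889 0.1893 0.1893] tx [0.0015 0.0121] ty [-0.0561  0.0541]
scene 62 low z [0.1836 0.1841 0.1862 0.1889 0.1889 0.1889 0.1898 0.1899] tx [0.0076 0.0121] ty [0.0428 0.0555]
```

The open tips sit at 0.185 and the closed tips at 0.171, for a reported z of 0.157. So the true TCP is about 33 mm above the reported one; x and y are centred. I'll aim at reported z = wanted z - 0.0335.

Emit:
apply_moves:
  motion:
    - {"x": 0, "y": 0, "z": 0.12, "rx": 0, "ry": 0, "rz": 0}
    - {"x": 0, "y": 0, "z": 0.12, "rx": 0, "ry": 0, "rz": 0}
    - {"x": 0, "y": 0, "z": 0.12, "rx": 0, "ry": 0, "rz": 0}
    - {"x": 0, "y": 0, "z": 0.08, "rx": 0, "ry": 0, "rz": 0}
    - {"x": 0, "y": 0, "z": 0.08, "rx": 0, "ry": 0, "rz": 0}
    - {"x": 0, "y": 0, "z": 0.06, "rx": 0, "ry": 0, "rz": 0}
    - {"x": 0, "y": 0, "z": 0, "rx": 0, "ry": 0, "rz": 0}
    - {"x": 0, "y": 0, "z": 0, "rx": 0, "ry": 0, "rz": 0}
    - {"x": 0, "y": 0, "z": 0, "rx": 0, "ry": 0, "rz": 0}

```text
time_s: 7.28
ee_pos: [0.5318, -0.4151, 0.0131]
ee_rot: [3.14, 0.001, 1.033]
contact_force: [-0.2, -0.5, 0.3]
gripper_width: 0.998
gripper_force: 0.0
```

Emit:
apply_moves:
  motion:
    - {"x": 0, "y": 0, "z": 0, "rx": 0, "ry": 0, "rz": 0}
    - {"x": 0, "y": 0, "z": 0, "rx": 0, "ry": 0, "rz": 0}
    - {"x": 0, "y": 0, "z": 0, "rx": 0, "ry": 0, "rz": 0}
    - {"x": 0, "y": 0, "z": 0, "rx": 0, "ry": 0, "rz": 0}
    - {"x": 0, "y": 0, "z": 0, "rx": 0, "ry": 0, "rz": 0}
    - {"x": 0, "y": 0, "z": 0, "rx": 0, "ry": 0, "rz": 0}
  grip: 0
  force: 60

```text
time_s: 7.78
ee_pos: [0.5318, -0.4148, 0.0131]
ee_rot: [3.14, 0.0, 1.033]
contact_force: [-0.6, 1.5, 5.2]
gripper_width: 0.454
gripper_force: 61.3
```

```bash
python3 - <<'E'
from h import *
plan(.5452,.1235,.12,1.79)
E
```

```text
t 7.78 pos [ 0.5318 -0.4148  0.0131] rot [3.14  0.    1.033] w 0.454 gf 61.3 F [-0.6  1.5  5.2]
turn units [ 0.001  0.001 -0.482]
shift after turn [ 2.09   0.52  -0.428]
shift units [ 1.877 -1.056 -0.43 ] rows 14.2
```

Gripped at 0.454 (≈39 mm). Lift, then arc to the blue disc.

Emit:
apply_moves:
  motion:
    - {"x": 0, "y": 0, "z": -0.06, "rx": 0, "ry": 0, "rz": 0}
    - {"x": 0, "y": 0, "z": -0.12, "rx": 0, "ry": 0, "rz": 0}
    - {"x": 0, "y": 0, "z": -0.12, "rx": 0, "ry": 0, "rz": 0}
    - {"x": 0, "y": 0, "z": -0.12, "rx": 0, "ry": 0, "rz": 0}
    - {"x": 0.08, "y": -0.01, "z": 0, "rx": 0, "ry": 0, "rz": -0.015}
    - {"x": 0.14, "y": -0.02, "z": 0, "rx": 0, "ry": 0, "rz": -0.031}
    - {"x": 0.14, "y": -0.02, "z": 0, "rx": 0, "ry": 0, "rz": -0.031}
    - {"x": 0.14, "y": -0.02, "z": 0, "rx": 0, "ry": 0, "rz": -0.031}
    - {"x": 0.14, "y": -0.02, "z": 0, "rx": 0, "ry": 0, "rz": -0.031}
    - {"x": 0.14, "y": -0.02, "z": 0, "rx": 0, "ry": 0, "rz": -0.031}

```text
time_s: 8.62
ee_pos: [0.5871, -0.2241, 0.1173]
ee_rot: [-3.141, -0.0, 1.303]
contact_force: [0.9, -0.4, -1.9]
gripper_width: 0.446
gripper_force: 61.0
```

Emit:
apply_moves:
  motion:
    - {"x": 0.14, "y": -0.02, "z": 0, "rx": 0, "ry": 0, "rz": -0.031}
    - {"x": 0.14, "y": -0.02, "z": 0, "rx": 0, "ry": 0, "rz": -0.031}
    - {"x": 0.14, "y": -0.02, "z": 0, "rx": 0, "ry": 0, "rz": -0.031}
    - {"x": 0.14, "y": -0.02, "z": 0, "rx": 0, "ry": 0, "rz": -0.031}
    - {"x": 0.14, "y": -0.02, "z": 0, "rx": 0, "ry": 0, "rz": -0.031}
    - {"x": 0.14, "y": -0.02, "z": 0, "rx": 0, "ry": 0, "rz": -0.031}
    - {"x": 0.14, "y": -0.02, "z": 0, "rx": 0, "ry": 0, "rz": -0.031}
    - {"x": 0.14, "y": -0.02, "z": 0, "rx": 0, "ry": 0, "rz": -0.031}
    - {"x": 0.14, "y": -0.02, "z": 0, "rx": 0, "ry": 0, "rz": -0.031}
    - {"x": 0, "y": 0, "z": 0, "rx": 0, "ry": 0, "rz": 0}

```text
time_s: 9.45
ee_pos: [0.5628, 0.0996, 0.1167]
ee_rot: [-3.139, -0.007, 1.752]
contact_force: [0.1, 2.1, -3.4]
gripper_width: 0.448
gripper_force: 61.0
```

```bash
python3 - <<'E'
from h import *
plan(.5452,.1235,.0191)
E
```

```text
t 9.45 pos [0.5628 0.0996 0.1167] rot [-3.139 -0.007  1.752] w 0.448 gf 61.0 F [ 0.1  2.1 -3.4]
shift units [ 0.104 -0.051  0.391] rows 2.6
```

Emit:
apply_moves:
  motion:
    - {"x": 0.1, "y": -0.05, "z": 0, "rx": 0, "ry": 0, "rz": 0}
    - {"x": 0, "y": 0, "z": 0.1, "rx": 0, "ry": 0, "rz": 0}
    - {"x": 0, "y": 0, "z": 0.1, "rx": 0, "ry": 0, "rz": 0}
    - {"x": 0, "y": 0, "z": 0.1, "rx": 0, "ry": 0, "rz": 0}
    - {"x": 0, "y": 0, "z": 0.04, "rx": 0, "ry": 0, "rz": 0}
    - {"x": 0, "y": 0, "z": 0, "rx": 0, "ry": 0, "rz": 0}
    - {"x": 0, "y": 0, "z": 0, "rx": 0, "ry": 0, "rz": 0}
    - {"x": 0, "y": 0, "z": 0, "rx": 0, "ry": 0, "rz": 0}

```text
time_s: 10.12
ee_pos: [0.5508, 0.1113, 0.0332]
ee_rot: [3.14, 0.0, 1.738]
contact_force: [-0.1, -0.2, -2.0]
gripper_width: 0.446
gripper_force: 60.9
```

```bash
python3 - <<'E'
from h import *
plan(.5452,.1235,.0191); tip()
E
```

```text
t 10.12 pos [0.5508 0.1113 0.0332] rot [3.14  0.    1.738] w 0.446 gf 60.9 F [-0.1 -0.2 -2. ]
shift units [ 0.052 -0.014  0.056] rows 0.5
top 17 low z [0.0752 0.0754 0.0763 0.0769 0.0772 0.0778 0.0779 0.078 ] tx [-0.0204 -0.0073] ty [-0.0274  0.0012]
scene 170 low z [0.075  0.075  0.0751 0.0751 0.0751 0.0752 0.0752 0.0753] tx [-0.0186  0.018 ] ty [-0.0308  0.0318]
```

Emit:
apply_moves:
  motion:
    - {"x": 0.052, "y": -0.014, "z": 0, "rx": 0, "ry": 0, "rz": 0}
    - {"x": 0, "y": 0, "z": 0, "rx": 0, "ry": 0, "rz": 0}
    - {"x": 0, "y": 0, "z": 0, "rx": 0, "ry": 0, "rz": 0}
    - {"x": 0, "y": 0, "z": 0, "rx": 0, "ry": 0, "rz": 0}

```text
time_s: 10.55
ee_pos: [0.5446, 0.1235, 0.0325]
ee_rot: [3.14, 0.0, 1.739]
contact_force: [-0.4, -1.2, -2.5]
gripper_width: 0.443
gripper_force: 61.0
```

```bash
cat >> h.py <<'E'
def ext(xy,hue,sat,z0,z1,r=.05):
    "extent of coloured points about xy between two heights, both views"
    for n in('top','scene'):
        c=cam(n);P=cloud(c);h=cv2.cvtColor(c['img'],cv2.COLOR_BGR2HSV).astype(int)
        m=(np.hypot(P[...,0]-xy[0],P[...,1]-xy[1])<r)&(h[...,0]>=hue[0])&(h[...,0]<=hue[1])&(h[...,1]>=sat[0])&(h[...,1]<=sat[1])&(P[...,2]>z0)&(P[...,2]<z1)
        if m.sum()<4: print(n,'few',m.sum()); continue
        q=P[m]; a,b=np.percentile(q,[1,99],axis=0); print(n,m.sum(),'min',a.round(4),'max',b.round(4),'mid',((a+b)/2).round(4))
E
python3 - <<'E'
from h import *
plan(.5452,.1235,.0191); ext((.5452,.1235),(0,25),(90,255),.03,.11)
E
```

```text
t 10.55 pos [0.5446 0.1235 0.0325] rot [3.14  0.    1.739] w 0.443 gf 61.0 F [-0.4 -1.2 -2.5]
shift units [-0.     0.002  0.054] rows 0.3
top 40 min [0.5213 0.103  0.0533] max [0.5514 0.1132 0.0935] mid [0.5364 0.1081 0.0734]
scene 405 min [0.5249 0.103  0.0316] max [0.5667 0.1406 0.0979] mid [0.5458 0.1218 0.0648]
```

Emit:
apply_moves:
  motion:
    - {"x": 0, "y": 0, "z": 0.024, "rx": 0, "ry": 0, "rz": 0}
    - {"x": 0, "y": 0, "z": 0.02, "rx": 0, "ry": 0, "rz": 0}
    - {"x": 0, "y": 0, "z": 0, "rx": 0, "ry": 0, "rz": 0}
    - {"x": 0, "y": 0, "z": 0.004, "rx": 0, "ry": 0, "rz": 0}
    - {"x": 0, "y": 0, "z": 0.004, "rx": 0, "ry": 0, "rz": 0}
    - {"x": 0, "y": 0, "z": 0, "rx": 0, "ry": 0, "rz": 0}
    - {"x": 0, "y": 0, "z": 0, "rx": 0, "ry": 0, "rz": 0}

```text
time_s: 11.23
ee_pos: [0.5438, 0.1235, 0.019]
ee_rot: [-3.141, 0.0, 1.738]
contact_force: [-0.9, -1.0, 0.7]
gripper_width: 0.452
gripper_force: 61.3
```

```bash
python3 - <<'E'
from h import *
plan(.5452,.1235,.0191)
E
```

```text
t 11.23 pos [0.5438 0.1235 0.019 ] rot [-3.141  0.     1.738] w 0.452 gf 61.3 F [-0.9 -1.   0.7]
shift units [-0.001  0.005 -0.   ] rows 0.0
```

Emit:
apply_moves:
  motion:
    - {"x": 0, "y": 0.003, "z": 0.001, "rx": 0, "ry": 0, "rz": 0}
    - {"x": 0, "y": 0, "z": 0, "rx": 0, "ry": 0, "rz": 0}

```text
time_s: 11.4
ee_pos: [0.5439, 0.1235, 0.0191]
ee_rot: [-3.14, -0.0, 1.738]
contact_force: [-3.6, -1.0, 5.8]
gripper_width: 0.448
gripper_force: 61.9
```

Emit:
apply_moves:
  motion:
    - {"x": 0, "y": 0, "z": 0, "rx": 0, "ry": 0, "rz": 0}
    - {"x": 0, "y": 0, "z": 0, "rx": 0, "ry": 0, "rz": 0}
    - {"x": 0, "y": 0, "z": 0, "rx": 0, "ry": 0, "rz": 0}
    - {"x": 0, "y": 0, "z": -0.1, "rx": 0, "ry": 0, "rz": 0}
    - {"x": 0, "y": 0, "z": -0.15, "rx": 0, "ry": 0, "rz": 0}
    - {"x": 0, "y": 0, "z": -0.15, "rx": 0, "ry": 0, "rz": 0}
    - {"x": 0, "y": 0, "z": 0, "rx": 0, "ry": 0, "rz": 0}
  grip: 0.8

```text
time_s: 11.98
ee_pos: [0.5497, 0.1245, 0.1249]
ee_rot: [3.13, -0.001, 1.738]
contact_force: [0.8, -0.3, -0.6]
gripper_width: 0.8
gripper_force: 0.0
```

```bash
python3 - <<'E'
from h import *
plan(.5962,-.2835,.1,1.3); ext((.5452,.1235),(0,25),(90,255),.05,.075)
E
```

```text
t 11.98 pos [0.5497 0.1245 0.1249] rot [ 3.130e+00 -1.000e-03  1.738e+00] w 0.8 gf 0.0 F [ 0.8 -0.3 -0.6]
turn units [ 0.007 -0.002  0.279]
shift after turn [-1.523  0.616  0.1  ]
shift units [-1.64  -0.09   0.098] rows 10.6
top 155 min [0.5252 0.1034 0.051 ] max [0.5624 0.1373 0.0687] mid [0.5438 0.1204 0.0598]
scene 243 min [0.5256 0.1034 0.0507] max [0.5629 0.1417 0.0655] mid [0.5443 0.1226 0.0581]
```

The socket stands within about 1.5 mm of the blue centre. Now the nose half.

Emit:
apply_moves:
  motion:
    - {"x": -0.132, "y": 0.047, "z": 0, "rx": 0, "ry": 0, "rz": 0.042}
    - {"x": -0.132, "y": 0.047, "z": 0, "rx": 0, "ry": 0, "rz": 0.042}
    - {"x": -0.132, "y": 0.047, "z": 0, "rx": 0, "ry": 0, "rz": 0.042}
    - {"x": -0.132, "y": 0.047, "z": 0, "rx": 0, "ry": 0, "rz": 0.042}
    - {"x": -0.132, "y": 0.047, "z": 0, "rx": 0, "ry": 0, "rz": 0.042}
    - {"x": -0.132, "y": 0.047, "z": 0, "rx": 0, "ry": 0, "rz": 0.042}
    - {"x": -0.132, "y": 0.047, "z": 0, "rx": 0, "ry": 0, "rz": 0.042}
    - {"x": -0.132, "y": 0.047, "z": 0, "rx": 0, "ry": 0, "rz": 0.042}
    - {"x": -0.132, "y": 0.047, "z": 0, "rx": 0, "ry": 0, "rz": 0.042}
    - {"x": -0.132, "y": 0.047, "z": 0, "rx": 0, "ry": 0, "rz": 0.042}
  grip: 0.7

```text
time_s: 12.92
ee_pos: [0.6169, -0.2135, 0.1167]
ee_rot: [-3.139, 0.0, 1.076]
contact_force: [1.0, -1.4, -0.1]
gripper_width: 0.703
gripper_force: 0.0
```

Emit:
apply_moves:
  motion:
    - {"x": -0.132, "y": 0.047, "z": 0, "rx": 0, "ry": 0, "rz": 0.042}
    - {"x": -0.132, "y": 0.047, "z": 0, "rx": 0, "ry": 0, "rz": 0.042}
    - {"x": 0, "y": 0, "z": 0.06, "rx": 0, "ry": 0, "rz": 0}
    - {"x": 0, "y": 0, "z": 0, "rx": 0, "ry": 0, "rz": 0}
    - {"x": 0, "y": 0, "z": 0, "rx": 0, "ry": 0, "rz": 0}
    - {"x": 0, "y": 0, "z": 0, "rx": 0, "ry": 0, "rz": 0}

```text
time_s: 13.42
ee_pos: [0.6049, -0.2795, 0.1026]
ee_rot: [-3.14, -0.001, 0.949]
contact_force: [0.1, 0.7, -0.2]
gripper_width: 0.701
gripper_force: 0.0
```

```bash
python3 - <<'E'
from h import *
plan(.5962,-.2835,-.006); tip()
E
```

```text
t 13.42 pos [ 0.6049 -0.2795  0.1026] rot [-3.14e+00 -1.00e-03  9.49e-01] w 0.701 gf 0.0 F [ 0.1  0.7 -0.2]
shift units [-0.033 -0.018  0.434] rows 2.8Traceback (most recent call last):
  File "<stdin>", line 2, in <module>
  File "h.py", line 36, in tip
    print(n,m.sum(),'low z',np.sort(P[m][:,2])[:8].round(4),'tx',np.percentile(tx[m],[2,98]).round(4),'ty',np.percentile(ty[m],[2,98]).round(4))
                                                                 ~~~~~~~~~~~~~^^^^^^^^^^^^^^
    return _quantile_unchecked(
        a, q, axis, out, overwrite_input, method, keepdims, weights)
    return _ureduce(a,
                    func=_quantile_ureduce_func,
    ...<5 lines>...
                    overwrite_input=overwrite_input,
                    method=method)
    r = func(a, **kwargs)
    result = _quantile(arr,
                       quantiles=q,
    ...<2 lines>...
                       out=out,
                       weights=wgt)
    slices_having_nans = np.isnan(arr[-1, ...])
                                  ~~~^^^^^^^^^
IndexError: index -1 is out of bounds for axis 0 with size 0
```

Emit:
apply_moves:
  motion:
    - {"x": -0.033, "y": -0.018, "z": 0, "rx": 0, "ry": 0, "rz": 0}
    - {"x": 0, "y": 0, "z": 0, "rx": 0, "ry": 0, "rz": 0}
    - {"x": 0, "y": 0, "z": 0, "rx": 0, "ry": 0, "rz": 0}

```text
time_s: 13.72
ee_pos: [0.5958, -0.2856, 0.1042]
ee_rot: [3.141, 0.0, 0.946]
contact_force: [0.3, 0.6, 0.1]
gripper_width: 0.699
gripper_force: 0.0
```

```bash
python3 - <<'E'
from h import *
plan(.5962,-.2835,-.006)
s=readout.state();p=np.array(s['ee_pos']);y=s['ee_rot'][2]
for n in('top','scene'):
    c=cam(n);P=cloud(c);q=P-p; tx=q[...,0]*np.cos(y)+q[...,1]*np.sin(y); ty=q[...,0]*np.sin(y)-q[...,1]*np.cos(y)
    m=(abs(tx)<.03)&(abs(ty)<.06)&(P[...,2]>.07)&(P[...,2]<.2)&(c['z_map']>0); print(n,m.sum())
    for a in np.arange(.07,.2,.01):
        k=m&(P[...,2]>a)&(P[...,2]<a+.01)
        if k.sum()>2: print(a.round(2),k.sum(),np.percentile(tx[k],[3,97]).round(3),np.percentile(ty[k],[3,97]).round(3))
E
```

```text
t 13.72 pos [ 0.5958 -0.2856  0.1042] rot [3.141 0.    0.946] w 0.699 gf 0.0 F [0.3 0.6 0.1]
shift units [ 0.008 -0.004  0.441] rows 2.8
top 0
scene 176
0.16 5 [-0.011  0.011] [0.035 0.039]
0.17 34 [-0.012  0.011] [0.032 0.06 ]
0.18 61 [-0.013  0.017] [0.032 0.038]
0.19 76 [-0.015  0.018] [0.025 0.034]
```

```bash
python3 - <<'E'
from h import *
I=[]
for n in('top','scene'):
    c=cam(n); I.append(cv2.resize(cv2.getRectSubPix(c['img'],(110,110),tuple(map(float,proj(c,[.596,-.2835,.08])[0]))),(400,400),interpolation=cv2.INTER_CUBIC))
cv2.imwrite('pics/nose.png',np.clip(np.hstack(I).astype(float)*1.7,0,255).astype(np.uint8))
c=cam('scene');print(proj(c,[.596,-.2835,.08]));P=cloud(c)
u=proj(c,[.596,-.2835,.12])[0].astype(int);print(u)
E
```

```text
[[235.51677695 313.98166405]]
[233 306]
```

View pics/nose.png

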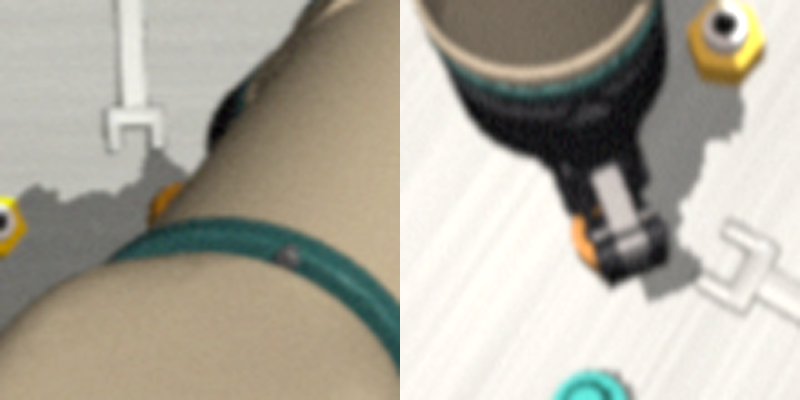

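The scene crop shows the brass nose at (585,240), partly behind the outer knuckle. The spanner jaw at (730,270) is clear of the finger. Descend in two stages with a force check.

Emit:
apply_moves:
  motion:
    - {"x": 0.005, "y": -0.003, "z": 0.1, "rx": 0, "ry": 0, "rz": 0}
    - {"x": 0, "y": 0, "z": 0.1, "rx": 0, "ry": 0, "rz": 0}
    - {"x": 0, "y": 0, "z": 0.08, "rx": 0, "ry": 0, "rz": 0}
    - {"x": 0, "y": 0, "z": 0.04, "rx": 0, "ry": 0, "rz": 0}
    - {"x": 0, "y": 0, "z": 0, "rx": 0, "ry": 0, "rz": 0}
    - {"x": 0, "y": 0, "z": 0, "rx": 0, "ry": 0, "rz": 0}

```text
time_s: 14.47
ee_pos: [0.5964, -0.2841, 0.0237]
ee_rot: [-3.141, 0.0, 0.947]
contact_force: [-0.3, 0.2, -0.1]
gripper_width: 0.701
gripper_force: 0.0
```

Emit:
apply_moves:
  motion:
    - {"x": 0, "y": 0, "z": 0.03, "rx": 0, "ry": 0, "rz": 0}
    - {"x": 0, "y": 0, "z": 0.03, "rx": 0, "ry": 0, "rz": 0}
    - {"x": 0, "y": 0, "z": 0.03, "rx": 0, "ry": 0, "rz": 0}
    - {"x": 0, "y": 0, "z": 0, "rx": 0, "ry": 0, "rz": 0}
    - {"x": 0, "y": 0, "z": 0, "rx": 0, "ry": 0, "rz": 0}
    - {"x": 0, "y": 0, "z": 0, "rx": 0, "ry": 0, "rz": 0}

```text
time_s: 14.97
ee_pos: [0.5964, -0.284, 0.0013]
ee_rot: [3.141, 0.0, 0.947]
contact_force: [0.6, 0.2, 0.7]
gripper_width: 0.699
gripper_force: 0.0
```

```bash
python3 - <<'E'
from h import *
plan(.5962,-.2835,-.006)
E
```

```text
t 14.97 pos [ 0.5964 -0.284   0.0013] rot [3.141 0.    0.947] w 0.699 gf 0.0 F [0.6 0.2 0.7]
shift units [ 0.001 -0.002  0.029] rows 0.2
```

Emit:
apply_moves:
  motion:
    - {"x": 0, "y": 0, "z": 0.012, "rx": 0, "ry": 0, "rz": 0}
    - {"x": 0, "y": 0, "z": 0.01, "rx": 0, "ry": 0, "rz": 0}
    - {"x": 0, "y": 0, "z": 0, "rx": 0, "ry": 0, "rz": 0}
    - {"x": 0, "y": 0, "z": 0, "rx": 0, "ry": 0, "rz": 0}

```text
time_s: 15.3
ee_pos: [0.5963, -0.2838, -0.0045]
ee_rot: [-3.141, 0.0, 0.947]
contact_force: [-0.5, 0.4, 0.6]
gripper_width: 0.697
gripper_force: 0.0
```

Emit:
apply_moves:
  motion:
    - {"x": 0, "y": 0, "z": 0, "rx": 0, "ry": 0, "rz": 0}
    - {"x": 0, "y": 0, "z": 0, "rx": 0, "ry": 0, "rz": 0}
    - {"x": 0, "y": 0, "z": 0, "rx": 0, "ry": 0, "rz": 0}
    - {"x": 0, "y": 0, "z": 0, "rx": 0, "ry": 0, "rz": 0}
    - {"x": 0, "y": 0, "z": 0, "rx": 0, "ry": 0, "rz": 0}
  grip: 0
  force: 60

```text
time_s: 15.72
ee_pos: [0.5967, -0.2841, -0.0039]
ee_rot: [3.141, -0.0, 0.947]
contact_force: [0.2, 1.1, 3.0]
gripper_width: 0.4
gripper_force: 59.7
```

```bash
python3 - <<'E'
from h import *
plan(.5595,.2932,.12,2.05)
E
```

```text
t 15.72 pos [ 0.5967 -0.2841 -0.0039] rot [ 3.141 -0.     0.947] w 0.4 gf 59.7 F [0.2 1.1 3. ]
turn units [ 0.     0.    -0.702]
shift after turn [ 2.117  0.933 -0.496]
shift units [ 1.787 -1.469 -0.497] rows 15.3
```

Emit:
apply_moves:
  motion:
    - {"x": 0, "y": 0, "z": -0.06, "rx": 0, "ry": 0, "rz": 0}
    - {"x": 0, "y": 0, "z": -0.14, "rx": 0, "ry": 0, "rz": 0}
    - {"x": 0, "y": 0, "z": -0.14, "rx": 0, "ry": 0, "rz": 0}
    - {"x": 0, "y": 0, "z": -0.14, "rx": 0, "ry": 0, "rz": 0}
    - {"x": 0.14, "y": -0.019, "z": 0, "rx": 0, "ry": 0, "rz": -0.041}
    - {"x": 0.14, "y": -0.019, "z": 0, "rx": 0, "ry": 0, "rz": -0.041}
    - {"x": 0.14, "y": -0.019, "z": 0, "rx": 0, "ry": 0, "rz": -0.041}
    - {"x": 0.14, "y": -0.019, "z": 0, "rx": 0, "ry": 0, "rz": -0.041}
    - {"x": 0.14, "y": -0.019, "z": 0, "rx": 0, "ry": 0, "rz": -0.041}
    - {"x": 0.14, "y": -0.019, "z": 0, "rx": 0, "ry": 0, "rz": -0.041}

```text
time_s: 16.55
ee_pos: [0.6644, -0.0827, 0.1161]
ee_rot: [-3.142, 0.0, 1.336]
contact_force: [-0.1, -0.1, -2.9]
gripper_width: 0.4
gripper_force: 60.3
```

Emit:
apply_moves:
  motion:
    - {"x": 0.14, "y": -0.019, "z": 0, "rx": 0, "ry": 0, "rz": -0.041}
    - {"x": 0.14, "y": -0.019, "z": 0, "rx": 0, "ry": 0, "rz": -0.041}
    - {"x": 0.14, "y": -0.019, "z": 0, "rx": 0, "ry": 0, "rz": -0.041}
    - {"x": 0.14, "y": -0.019, "z": 0, "rx": 0, "ry": 0, "rz": -0.041}
    - {"x": 0.14, "y": -0.019, "z": 0, "rx": 0, "ry": 0, "rz": -0.041}
    - {"x": 0.14, "y": -0.019, "z": 0, "rx": 0, "ry": 0, "rz": -0.041}
    - {"x": 0.14, "y": -0.019, "z": 0, "rx": 0, "ry": 0, "rz": -0.041}
    - {"x": 0.14, "y": -0.019, "z": 0, "rx": 0, "ry": 0, "rz": -0.041}
    - {"x": 0.14, "y": -0.019, "z": 0, "rx": 0, "ry": 0, "rz": -0.041}
    - {"x": 0.14, "y": -0.019, "z": 0, "rx": 0, "ry": 0, "rz": -0.041}

```text
time_s: 17.38
ee_pos: [0.5987, 0.2581, 0.116]
ee_rot: [-3.141, 0.0, 1.981]
contact_force: [-0.8, 0.6, -2.0]
gripper_width: 0.398
gripper_force: 60.3
```

Emit:
apply_moves:
  motion:
    - {"x": 0.1, "y": -0.01, "z": 0, "rx": 0, "ry": 0, "rz": -0.03}
    - {"x": 0, "y": 0, "z": 0.06, "rx": 0, "ry": 0, "rz": 0}
    - {"x": 0, "y": 0, "z": 0, "rx": 0, "ry": 0, "rz": 0}
    - {"x": 0, "y": 0, "z": 0, "rx": 0, "ry": 0, "rz": 0}

```text
time_s: 17.72
ee_pos: [0.5866, 0.2776, 0.1004]
ee_rot: [-3.139, 0.001, 2.024]
contact_force: [0.5, -0.1, -2.3]
gripper_width: 0.402
gripper_force: 60.3
```

```bash
python3 - <<'E'
from h import *
plan(.5595,.2932,.0021)
E
```

```text
t 17.72 pos [0.5866 0.2776 0.1004] rot [-3.139e+00  1.000e-03  2.024e+00] w 0.402 gf 60.3 F [ 0.5 -0.1 -2.3]
shift units [ 0.104 -0.069  0.393] rows 2.7
```

Emit:
apply_moves:
  motion:
    - {"x": 0.104, "y": -0.069, "z": 0, "rx": 0, "ry": 0, "rz": 0}
    - {"x": 0, "y": 0, "z": 0.12, "rx": 0, "ry": 0, "rz": 0}
    - {"x": 0, "y": 0, "z": 0.12, "rx": 0, "ry": 0, "rz": 0}
    - {"x": 0, "y": 0, "z": 0.08, "rx": 0, "ry": 0, "rz": 0}
    - {"x": 0, "y": 0, "z": 0, "rx": 0, "ry": 0, "rz": 0}
    - {"x": 0, "y": 0, "z": 0, "rx": 0, "ry": 0, "rz": 0}
    - {"x": 0, "y": 0, "z": 0, "rx": 0, "ry": 0, "rz": 0}

```text
time_s: 18.3
ee_pos: [0.5625, 0.2937, 0.0223]
ee_rot: [3.139, 0.001, 2.023]
contact_force: [0.3, 0.2, -2.1]
gripper_width: 0.4
gripper_force: 60.5
```

```bash
python3 - <<'E'
from h import *
plan(.5595,.2933,.0021); ext((.5595,.2933),(0,25),(90,255),.02,.1)
E
```

```text
t 18.3 pos [0.5625 0.2937 0.0223] rot [3.139e+00 1.000e-03 2.023e+00] w 0.4 gf 60.5 F [ 0.3  0.2 -2.1]
shift units [ 0.004 -0.012  0.081] rows 0.5
top 130 min [0.5352 0.2729 0.0336] max [0.5816 0.2954 0.0906] mid [0.5584 0.2841 0.0621]
scene 284 min [0.5468 0.2767 0.0289] max [0.5803 0.3049 0.0815] mid [0.5636 0.2908 0.0552]
```

Emit:
apply_moves:
  motion:
    - {"x": 0.003, "y": -0.01, "z": 0.04, "rx": 0, "ry": 0, "rz": 0}
    - {"x": 0, "y": 0, "z": 0.025, "rx": 0, "ry": 0, "rz": 0}
    - {"x": 0, "y": 0, "z": 0, "rx": 0, "ry": 0, "rz": 0}
    - {"x": 0, "y": 0, "z": 0, "rx": 0, "ry": 0, "rz": 0}

```text
time_s: 18.73
ee_pos: [0.5573, 0.2939, 0.0038]
ee_rot: [-3.14, -0.0, 2.025]
contact_force: [0.6, -0.0, -2.7]
gripper_width: 0.402
gripper_force: 60.5
```

```bash
python3 - <<'E'
from h import *
plan(.5595,.2933,.0021)
E
```

```text
t 18.73 pos [0.5573 0.2939 0.0038] rot [-3.14  -0.     2.025] w 0.402 gf 60.5 F [ 0.6 -0.  -2.7]
shift units [-0.006  0.007  0.007] rows 0.1
```

Emit:
apply_moves:
  motion:
    - {"x": -0.005, "y": 0.006, "z": 0.003, "rx": 0, "ry": 0, "rz": 0}
    - {"x": 0, "y": 0, "z": 0.003, "rx": 0, "ry": 0, "rz": 0}
    - {"x": 0, "y": 0, "z": 0.002, "rx": 0, "ry": 0, "rz": 0}
    - {"x": 0, "y": 0, "z": 0, "rx": 0, "ry": 0, "rz": 0}
    - {"x": 0, "y": 0, "z": 0, "rx": 0, "ry": 0, "rz": 0}

```text
time_s: 19.15
ee_pos: [0.5599, 0.2936, 0.0024]
ee_rot: [3.142, -0.0, 2.024]
contact_force: [-0.4, 0.6, -2.7]
gripper_width: 0.401
gripper_force: 60.5
```

```bash
python3 - <<'E'
from h import *
plan(.5595,.2933,.0021)
E
```

```text
t 19.15 pos [0.5599 0.2936 0.0024] rot [ 3.142 -0.     2.024] w 0.401 gf 60.5 F [-0.4  0.6 -2.7]
shift units [-0.    -0.002  0.001] rows 0.0
```

Not yet touching, so a few more fine steps down.

Emit:
apply_moves:
  motion:
    - {"x": 0, "y": 0, "z": 0.003, "rx": 0, "ry": 0, "rz": 0}
    - {"x": 0, "y": 0, "z": 0.003, "rx": 0, "ry": 0, "rz": 0}
    - {"x": 0, "y": 0, "z": 0, "rx": 0, "ry": 0, "rz": 0}

```text
time_s: 19.4
ee_pos: [0.56, 0.2937, 0.002]
ee_rot: [3.141, -0.0, 2.024]
contact_force: [-1.8, -1.7, 4.9]
gripper_width: 0.401
gripper_force: 61.5
```

Emit:
apply_moves:
  motion:
    - {"x": 0, "y": 0, "z": 0.003, "rx": 0, "ry": 0, "rz": 0}
    - {"x": 0, "y": 0, "z": 0, "rx": 0, "ry": 0, "rz": 0}
    - {"x": 0, "y": 0, "z": 0, "rx": 0, "ry": 0, "rz": 0}

```text
time_s: 19.65
ee_pos: [0.56, 0.2937, 0.002]
ee_rot: [3.141, -0.001, 2.024]
contact_force: [-4.0, -1.8, 10.2]
gripper_width: 0.397
gripper_force: 62.0
```

Touched down at 0.002. Release, lift, and head for the adapter.

Emit:
apply_moves:
  motion:
    - {"x": 0, "y": 0, "z": 0, "rx": 0, "ry": 0, "rz": 0}
    - {"x": 0, "y": 0, "z": 0, "rx": 0, "ry": 0, "rz": 0}
    - {"x": 0, "y": 0, "z": 0, "rx": 0, "ry": 0, "rz": 0}
    - {"x": 0, "y": 0, "z": -0.1, "rx": 0, "ry": 0, "rz": 0}
    - {"x": 0, "y": 0, "z": -0.15, "rx": 0, "ry": 0, "rz": 0}
    - {"x": 0, "y": 0, "z": -0.15, "rx": 0, "ry": 0, "rz": 0}
    - {"x": 0, "y": 0, "z": -0.06, "rx": 0, "ry": 0, "rz": 0}
    - {"x": -0.143, "y": -0.015, "z": 0, "rx": 0, "ry": 0, "rz": 0.0275}
    - {"x": -0.143, "y": -0.015, "z": 0, "rx": 0, "ry": 0, "rz": 0.0275}
    - {"x": -0.143, "y": -0.015, "z": 0, "rx": 0, "ry": 0, "rz": 0.0275}
  grip: 0.75

```text
time_s: 20.48
ee_pos: [0.5931, 0.1906, 0.1157]
ee_rot: [3.14, -0.0, 1.895]
contact_force: [0.7, -0.3, 0.3]
gripper_width: 0.751
gripper_force: 0.0
```

Emit:
apply_moves:
  motion:
    - {"x": -0.143, "y": -0.015, "z": 0, "rx": 0, "ry": 0, "rz": 0.0275}
    - {"x": -0.143, "y": -0.015, "z": 0, "rx": 0, "ry": 0, "rz": 0.0275}
    - {"x": -0.143, "y": -0.015, "z": 0, "rx": 0, "ry": 0, "rz": 0.0275}
    - {"x": -0.143, "y": -0.015, "z": 0, "rx": 0, "ry": 0, "rz": 0.0275}
    - {"x": -0.143, "y": -0.015, "z": 0, "rx": 0, "ry": 0, "rz": 0.0275}
    - {"x": -0.143, "y": -0.015, "z": 0, "rx": 0, "ry": 0, "rz": 0.0275}
    - {"x": -0.143, "y": -0.015, "z": 0, "rx": 0, "ry": 0, "rz": 0.0275}
    - {"x": -0.143, "y": -0.015, "z": 0, "rx": 0, "ry": 0, "rz": 0.0275}
    - {"x": -0.143, "y": -0.015, "z": 0, "rx": 0, "ry": 0, "rz": 0.0275}
    - {"x": -0.143, "y": -0.015, "z": 0, "rx": 0, "ry": 0, "rz": 0.0275}

```text
time_s: 21.32
ee_pos: [0.6014, -0.1675, 0.115]
ee_rot: [3.141, 0.0, 1.461]
contact_force: [0.8, 0.5, -0.1]
gripper_width: 0.748
gripper_force: 0.0
```

Emit:
apply_moves:
  motion:
    - {"x": 0, "y": 0, "z": 0.1, "rx": 0, "ry": 0, "rz": 0}
    - {"x": 0, "y": 0, "z": 0, "rx": 0, "ry": 0, "rz": 0}
    - {"x": 0, "y": 0, "z": 0, "rx": 0, "ry": 0, "rz": 0}
    - {"x": 0, "y": 0, "z": 0, "rx": 0, "ry": 0, "rz": 0}

```text
time_s: 21.65
ee_pos: [0.6019, -0.1644, 0.0903]
ee_rot: [3.141, -0.001, 1.465]
contact_force: [0.3, -0.5, 0.2]
gripper_width: 0.754
gripper_force: 0.0
```

```bash
python3 - <<'E'
from h import *
plan(.5913,-.1666,-.007,1.463)
ext((.5595,.2933),(0,25),(90,255),.03,.1,.04);ext((.5595,.2933),(0,25),(90,255),.05,.07,.03)
ext((.5452,.1235),(0,25),(90,255),.05,.075)
ext((.5913,-.1666),(15,40),(90,255),.004,.05)
E
```

```text
t 21.65 pos [ 0.6019 -0.1644  0.0903] rot [ 3.141e+00 -1.000e-03  1.465e+00] w 0.754 gf 0.0 F [ 0.3 -0.5  0.2]
turn units [ 0.    -0.001  0.001]
shift after turn [-0.013 -0.041  0.389]
shift units [-0.013 -0.041  0.389] rows 2.5
top 228 min [0.5436 0.2755 0.031 ] max [0.5771 0.3095 0.0633] mid [0.5603 0.2925 0.0471]
scene 182 min [0.5435 0.2759 0.0302] max [0.5768 0.3031 0.0614] mid [0.5602 0.2895 0.0458]
top 85 min [0.5506 0.2829 0.0507] max [0.571  0.3018 0.0637] mid [0.5608 0.2923 0.0572]
scene 57 min [0.5511 0.2827 0.0502] max [0.5701 0.299  0.061 ] mid [0.5606 0.2909 0.0556]
top 186 min [0.5252 0.1036 0.0517] max [0.5624 0.1417 0.068 ] mid [0.5438 0.1227 0.0598]
scene 236 min [0.5255 0.1036 0.0511] max [0.5633 0.1413 0.0658] mid [0.5444 0.1224 0.0584]
top few 0
scene 209 min [ 0.5738 -0.1857  0.0053] max [ 0.6098 -0.1479  0.0261] mid [ 0.5918 -0.1668  0.0157]
```

Both brass halves are within 1.5 mm of the disc centres, with the midpoint at (0.5524,0.2078). Now down onto the adapter.

Emit:
apply_moves:
  motion:
    - {"x": -0.011, "y": -0.041, "z": 0, "rx": 0, "ry": 0, "rz": 0}
    - {"x": 0, "y": 0, "z": 0.1, "rx": 0, "ry": 0, "rz": 0}
    - {"x": 0, "y": 0, "z": 0.1, "rx": 0, "ry": 0, "rz": 0}
    - {"x": 0, "y": 0, "z": 0.1, "rx": 0, "ry": 0, "rz": 0}
    - {"x": 0, "y": 0, "z": 0.04, "rx": 0, "ry": 0, "rz": 0}
    - {"x": 0, "y": 0, "z": 0.03, "rx": 0, "ry": 0, "rz": 0}
    - {"x": 0, "y": 0, "z": 0, "rx": 0, "ry": 0, "rz": 0}
    - {"x": 0, "y": 0, "z": 0, "rx": 0, "ry": 0, "rz": 0}
    - {"x": 0, "y": 0, "z": 0, "rx": 0, "ry": 0, "rz": 0}

```text
time_s: 22.8
ee_pos: [0.5919, -0.1678, -0.0011]
ee_rot: [3.139, 0.0, 1.463]
contact_force: [-0.5, -0.5, 1.0]
gripper_width: 0.751
gripper_force: 0.0
```

```bash
python3 - <<'E'
from h import *
plan(.5916,-.1666,-.007,1.463)
E
```

```text
t 22.8 pos [ 0.5919 -0.1678 -0.0011] rot [3.139 0.    1.463] w 0.751 gf 0.0 F [-0.5 -0.5  1. ]
turn units [ 0.001  0.    -0.   ]
shift after turn [ 0.005 -0.002  0.024]
shift units [ 0.005 -0.002  0.024] rows 0.2
```

Emit:
apply_moves:
  motion:
    - {"x": 0.004, "y": 0, "z": 0.01, "rx": 0, "ry": 0, "rz": 0}
    - {"x": 0, "y": 0, "z": 0.012, "rx": 0, "ry": 0, "rz": 0}
    - {"x": 0, "y": 0, "z": 0, "rx": 0, "ry": 0, "rz": 0}
    - {"x": 0, "y": 0, "z": 0, "rx": 0, "ry": 0, "rz": 0}

```text
time_s: 23.13
ee_pos: [0.591, -0.1663, -0.0077]
ee_rot: [3.142, -0.0, 1.463]
contact_force: [-0.9, 0.0, 0.0]
gripper_width: 0.75
gripper_force: 0.0
```

Emit:
apply_moves:
  motion:
    - {"x": 0, "y": 0, "z": 0, "rx": 0, "ry": 0, "rz": 0}
    - {"x": 0, "y": 0, "z": 0, "rx": 0, "ry": 0, "rz": 0}
    - {"x": 0, "y": 0, "z": 0, "rx": 0, "ry": 0, "rz": 0}
    - {"x": 0, "y": 0, "z": 0, "rx": 0, "ry": 0, "rz": 0}
    - {"x": 0, "y": 0, "z": 0, "rx": 0, "ry": 0, "rz": 0}
    - {"x": 0, "y": 0, "z": 0, "rx": 0, "ry": 0, "rz": 0}
  grip: 0
  force: 60

```text
time_s: 23.63
ee_pos: [0.5912, -0.1666, -0.0074]
ee_rot: [3.141, 0.0, 1.463]
contact_force: [-1.2, -0.2, 5.8]
gripper_width: 0.41
gripper_force: 60.5
```

```bash
python3 - <<'E'
from h import *
plan(.5524,.2080,.1,1.66)
E
```

```text
t 23.63 pos [ 0.5912 -0.1666 -0.0074] rot [3.141 0.    1.463] w 0.41 gf 60.5 F [-1.2 -0.2  5.8]
turn units [ 0.     0.    -0.126]
shift after turn [ 1.506 -0.021 -0.43 ]
shift units [ 1.473 -0.315 -0.43 ] rows 10.1
```

Emit:
apply_moves:
  motion:
    - {"x": 0, "y": 0, "z": -0.06, "rx": 0, "ry": 0, "rz": 0}
    - {"x": 0, "y": 0, "z": -0.14, "rx": 0, "ry": 0, "rz": 0}
    - {"x": 0, "y": 0, "z": -0.14, "rx": 0, "ry": 0, "rz": 0}
    - {"x": 0, "y": 0, "z": -0.12, "rx": 0, "ry": 0, "rz": 0}
    - {"x": 0.13, "y": -0.028, "z": 0, "rx": 0, "ry": 0, "rz": 0}
    - {"x": 0.13, "y": -0.028, "z": 0, "rx": 0, "ry": 0, "rz": 0}
    - {"x": 0.13, "y": -0.028, "z": 0, "rx": 0, "ry": 0, "rz": 0}
    - {"x": 0.13, "y": -0.028, "z": 0, "rx": 0, "ry": 0, "rz": 0}
    - {"x": 0.13, "y": -0.028, "z": 0, "rx": 0, "ry": 0, "rz": 0}
    - {"x": 0.13, "y": -0.028, "z": 0, "rx": 0, "ry": 0, "rz": 0}

```text
time_s: 24.47
ee_pos: [0.5693, 0.0336, 0.1066]
ee_rot: [-3.141, 0.0, 1.463]
contact_force: [0.8, 0.1, -1.4]
gripper_width: 0.405
gripper_force: 60.3
```

Emit:
apply_moves:
  motion:
    - {"x": 0.13, "y": -0.028, "z": 0, "rx": 0, "ry": 0, "rz": 0}
    - {"x": 0.13, "y": -0.028, "z": 0, "rx": 0, "ry": 0, "rz": 0}
    - {"x": 0.13, "y": -0.028, "z": 0, "rx": 0, "ry": 0, "rz": 0}
    - {"x": 0.13, "y": -0.028, "z": 0, "rx": 0, "ry": 0, "rz": -0.015}
    - {"x": 0.13, "y": -0.028, "z": 0, "rx": 0, "ry": 0, "rz": 0}
    - {"x": 0.04, "y": -0.009, "z": 0, "rx": 0, "ry": 0, "rz": 0}
    - {"x": 0, "y": 0, "z": 0, "rx": 0, "ry": 0, "rz": 0}
    - {"x": 0, "y": 0, "z": 0, "rx": 0, "ry": 0, "rz": 0}
    - {"x": 0, "y": 0, "z": 0, "rx": 0, "ry": 0, "rz": 0}

```text
time_s: 25.22
ee_pos: [0.5508, 0.2054, 0.1069]
ee_rot: [-3.141, 0.002, 1.485]
contact_force: [0.0, -0.7, -0.9]
gripper_width: 0.407
gripper_force: 60.3
```

```bash
python3 - <<'E'
from h import *
plan(.5524,.2079,-.0014,1.487)
E
```

```text
t 25.22 pos [0.5508 0.2054 0.1069] rot [-3.141e+00  2.000e-03  1.485e+00] w 0.407 gf 60.3 F [ 0.  -0.7 -0.9]
turn units [-0.     0.001 -0.001]
shift after turn [0.011 0.006 0.433]
shift units [0.011 0.006 0.433] rows 2.8
```

Emit:
apply_moves:
  motion:
    - {"x": 0.01, "y": 0.006, "z": 0.05, "rx": 0, "ry": 0, "rz": 0}
    - {"x": 0, "y": 0, "z": 0.12, "rx": 0, "ry": 0, "rz": 0}
    - {"x": 0, "y": 0, "z": 0.12, "rx": 0, "ry": 0, "rz": 0}
    - {"x": 0, "y": 0, "z": 0.08, "rx": 0, "ry": 0, "rz": 0}
    - {"x": 0, "y": 0, "z": 0.03, "rx": 0, "ry": 0, "rz": 0}
    - {"x": 0, "y": 0, "z": 0, "rx": 0, "ry": 0, "rz": 0}
    - {"x": 0, "y": 0, "z": 0, "rx": 0, "ry": 0, "rz": 0}
    - {"x": 0, "y": 0, "z": 0, "rx": 0, "ry": 0, "rz": 0}

```text
time_s: 25.88
ee_pos: [0.5537, 0.2095, 0.0083]
ee_rot: [3.139, -0.001, 1.486]
contact_force: [-0.7, 0.3, -1.6]
gripper_width: 0.41
gripper_force: 60.2
```

```bash
python3 - <<'E'
from h import *
plan(.5524,.2079,-.0014,1.487)
ext((.5524,.2079),(15,40),(90,255),.004,.07)
E
```

```text
t 25.88 pos [0.5537 0.2095 0.0083] rot [ 3.139e+00 -1.000e-03  1.486e+00] w 0.41 gf 60.2 F [-0.7  0.3 -1.6]
turn units [ 0.001 -0.    -0.001]
shift after turn [-0.007 -0.005  0.039]
shift units [-0.007 -0.005  0.039] rows 0.3
top 128 min [0.5332 0.1887 0.0105] max [0.5708 0.2062 0.0602] mid [0.552  0.1974 0.0354]
scene 202 min [0.5288 0.1897 0.0043] max [0.572  0.2172 0.0545] mid [0.5504 0.2034 0.0294]
```

Emit:
apply_moves:
  motion:
    - {"x": -0.006, "y": -0.004, "z": 0.015, "rx": 0, "ry": 0, "rz": 0}
    - {"x": 0, "y": 0, "z": 0.015, "rx": 0, "ry": 0, "rz": 0}
    - {"x": 0, "y": 0, "z": 0, "rx": 0, "ry": 0, "rz": 0}
    - {"x": 0, "y": 0, "z": 0.004, "rx": 0, "ry": 0, "rz": 0}
    - {"x": 0, "y": 0, "z": 0, "rx": 0, "ry": 0, "rz": 0}
    - {"x": 0, "y": 0, "z": 0, "rx": 0, "ry": 0, "rz": 0}

```text
time_s: 26.48
ee_pos: [0.5513, 0.2084, -0.0014]
ee_rot: [3.142, -0.0, 1.487]
contact_force: [-0.3, -0.6, -2.1]
gripper_width: 0.411
gripper_force: 60.3
```

Emit:
apply_moves:
  motion:
    - {"x": 0, "y": 0, "z": 0.004, "rx": 0, "ry": 0, "rz": 0}
    - {"x": 0, "y": 0, "z": 0, "rx": 0, "ry": 0, "rz": 0}
    - {"x": 0, "y": 0, "z": 0, "rx": 0, "ry": 0, "rz": 0}

```text
time_s: 26.73
ee_pos: [0.5513, 0.2084, -0.0014]
ee_rot: [3.142, -0.001, 1.486]
contact_force: [-2.0, -1.1, 7.8]
gripper_width: 0.407
gripper_force: 61.2
```

Emit:
apply_moves:
  motion:
    - {"x": 0, "y": 0, "z": 0.002, "rx": 0, "ry": 0, "rz": 0}
    - {"x": 0, "y": 0, "z": 0, "rx": 0, "ry": 0, "rz": 0}
    - {"x": 0, "y": 0, "z": 0, "rx": 0, "ry": 0, "rz": 0}

```text
time_s: 26.98
ee_pos: [0.5513, 0.2084, -0.0014]
ee_rot: [3.142, -0.001, 1.486]
contact_force: [-2.8, -0.4, 11.9]
gripper_width: 0.407
gripper_force: 61.7
```

Emit:
apply_moves:
  motion:
    - {"x": 0, "y": 0, "z": 0, "rx": 0, "ry": 0, "rz": 0}
    - {"x": 0, "y": 0, "z": 0, "rx": 0, "ry": 0, "rz": 0}
    - {"x": 0, "y": 0, "z": 0, "rx": 0, "ry": 0, "rz": 0}
    - {"x": 0, "y": 0, "z": -0.1, "rx": 0, "ry": 0, "rz": 0}
    - {"x": 0, "y": 0, "z": -0.15, "rx": 0, "ry": 0, "rz": 0}
    - {"x": 0, "y": 0, "z": -0.15, "rx": 0, "ry": 0, "rz": 0}
    - {"x": 0, "y": 0, "z": -0.06, "rx": 0, "ry": 0, "rz": 0}
    - {"x": -0.139, "y": 0.024, "z": 0, "rx": 0, "ry": 0, "rz": 0.021}
    - {"x": -0.139, "y": 0.024, "z": 0, "rx": 0, "ry": 0, "rz": 0.021}
    - {"x": -0.139, "y": 0.024, "z": 0, "rx": 0, "ry": 0, "rz": 0.021}
  grip: 0.7

```text
time_s: 27.82
ee_pos: [0.5574, 0.1023, 0.1126]
ee_rot: [3.14, -0.001, 1.388]
contact_force: [0.5, -0.0, -0.7]
gripper_width: 0.699
gripper_force: 0.0
```

Emit:
apply_moves:
  motion:
    - {"x": -0.139, "y": 0.024, "z": 0, "rx": 0, "ry": 0, "rz": 0.021}
    - {"x": -0.139, "y": 0.024, "z": 0, "rx": 0, "ry": 0, "rz": 0.021}
    - {"x": -0.139, "y": 0.024, "z": 0, "rx": 0, "ry": 0, "rz": 0.021}
    - {"x": -0.139, "y": 0.024, "z": 0, "rx": 0, "ry": 0, "rz": 0.021}
    - {"x": -0.139, "y": 0.024, "z": 0, "rx": 0, "ry": 0, "rz": 0.021}
    - {"x": -0.139, "y": 0.024, "z": 0, "rx": 0, "ry": 0, "rz": 0.021}
    - {"x": -0.139, "y": 0.024, "z": 0, "rx": 0, "ry": 0, "rz": 0.021}
    - {"x": -0.139, "y": 0.024, "z": 0, "rx": 0, "ry": 0, "rz": 0.021}
    - {"x": -0.139, "y": 0.024, "z": 0, "rx": 0, "ry": 0, "rz": 0.021}
    - {"x": -0.139, "y": 0.024, "z": 0, "rx": 0, "ry": 0, "rz": 0.021}
  grip: 0.5

```text
time_s: 28.65
ee_pos: [0.5004, -0.2455, 0.112]
ee_rot: [3.141, 0.0, 1.056]
contact_force: [0.8, -0.4, 0.8]
gripper_width: 0.499
gripper_force: 0.0
```

Emit:
apply_moves:
  motion:
    - {"x": -0.139, "y": 0.024, "z": 0, "rx": 0, "ry": 0, "rz": 0.021}
    - {"x": -0.139, "y": 0.024, "z": 0, "rx": 0, "ry": 0, "rz": 0.021}
    - {"x": 0, "y": 0, "z": 0.08, "rx": 0, "ry": 0, "rz": 0}
    - {"x": 0, "y": 0, "z": 0, "rx": 0, "ry": 0, "rz": 0}
    - {"x": 0, "y": 0, "z": 0, "rx": 0, "ry": 0, "rz": 0}
    - {"x": 0, "y": 0, "z": 0, "rx": 0, "ry": 0, "rz": 0}

```text
time_s: 29.15
ee_pos: [0.4766, -0.3089, 0.0922]
ee_rot: [-3.141, -0.001, 0.993]
contact_force: [0.4, 0.9, 0.5]
gripper_width: 0.501
gripper_force: 0.0
```

```bash
python3 - <<'E'
from h import *
plan(.4656,-.3098,-.0005)
ext((.5513,.2084),(15,40),(90,255),.02,.04)
ext((.5513,.2084),(0,180),(0,60),.035,.06)
ext((.4656,-.3098),(0,180),(0,255),.03,.055,.03)
E
```

```text
t 29.15 pos [ 0.4766 -0.3089  0.0922] rot [-3.141e+00 -1.000e-03  9.930e-01] w 0.501 gf 0.0 F [0.4 0.9 0.5]
shift units [-0.027 -0.035  0.371] rows 2.4
top 140 min [0.5336 0.1888 0.0223] max [0.5702 0.2264 0.0357] mid [0.5519 0.2076 0.029 ]
scene 122 min [0.5325 0.1891 0.0203] max [0.5695 0.2208 0.0326] mid [0.551  0.2049 0.0265]
top 89 min [0.54   0.1965 0.0386] max [0.5616 0.2192 0.0488] mid [0.5508 0.2079 0.0437]
scene 80 min [0.5402 0.1968 0.0356] max [0.5619 0.2192 0.0458] mid [0.5511 0.208  0.0407]
top 23 min [ 0.4623 -0.3143  0.032 ] max [ 0.4708 -0.303   0.0471] mid [ 0.4666 -0.3087  0.0396]
scene few 0
```

Emit:
apply_moves:
  motion:
    - {"x": -0.026, "y": -0.035, "z": 0, "rx": 0, "ry": 0, "rz": 0}
    - {"x": 0, "y": 0, "z": 0.08, "rx": 0, "ry": 0, "rz": 0}
    - {"x": 0, "y": 0, "z": 0.08, "rx": 0, "ry": 0, "rz": 0}
    - {"x": 0, "y": 0, "z": 0, "rx": 0, "ry": 0, "rz": 0}
    - {"x": 0, "y": 0, "z": 0, "rx": 0, "ry": 0, "rz": 0}
    - {"x": 0, "y": 0, "z": 0, "rx": 0, "ry": 0, "rz": 0}

```text
time_s: 29.95
ee_pos: [0.465, -0.311, 0.0529]
ee_rot: [3.141, 0.0, 0.991]
contact_force: [-0.4, -0.7, 0.3]
gripper_width: 0.496
gripper_force: 0.0
```

```bash
python3 - <<'E'
from h import *
plan(.4654,-.3099,-.002)
E
```

```text
t 29.95 pos [ 0.465  -0.311   0.0529] rot [3.141 0.    0.991] w 0.496 gf 0.0 F [-0.4 -0.7  0.3]
shift units [ 0.004 -0.001  0.22 ] rows 1.4
```

Emit:
apply_moves:
  motion:
    - {"x": 0.003, "y": 0, "z": 0.08, "rx": 0, "ry": 0, "rz": 0}
    - {"x": 0, "y": 0, "z": 0.07, "rx": 0, "ry": 0, "rz": 0}
    - {"x": 0, "y": 0, "z": 0.05, "rx": 0, "ry": 0, "rz": 0}
    - {"x": 0, "y": 0, "z": 0.02, "rx": 0, "ry": 0, "rz": 0}
    - {"x": 0, "y": 0, "z": 0, "rx": 0, "ry": 0, "rz": 0}
    - {"x": 0, "y": 0, "z": 0, "rx": 0, "ry": 0, "rz": 0}
    - {"x": 0, "y": 0, "z": 0, "rx": 0, "ry": 0, "rz": 0}

```text
time_s: 30.53
ee_pos: [0.4661, -0.3104, -0.002]
ee_rot: [3.14, 0.0, 0.992]
contact_force: [-0.2, -0.0, 0.4]
gripper_width: 0.499
gripper_force: 0.0
```

Emit:
apply_moves:
  motion:
    - {"x": 0, "y": 0, "z": 0, "rx": 0, "ry": 0, "rz": 0}
    - {"x": 0, "y": 0, "z": 0, "rx": 0, "ry": 0, "rz": 0}
    - {"x": 0, "y": 0, "z": 0, "rx": 0, "ry": 0, "rz": 0}
    - {"x": 0, "y": 0, "z": 0, "rx": 0, "ry": 0, "rz": 0}
    - {"x": 0, "y": 0, "z": 0, "rx": 0, "ry": 0, "rz": 0}
  grip: 0
  force: 40

```text
time_s: 30.95
ee_pos: [0.4659, -0.3101, -0.0022]
ee_rot: [3.141, -0.0, 0.992]
contact_force: [0.5, 0.4, 5.9]
gripper_width: 0.155
gripper_force: 39.0
```

```bash
python3 - <<'E'
from h import *
plan(.6162,.2028,.1,1.487)
E
```

```text
t 30.95 pos [ 0.4659 -0.3101 -0.0022] rot [ 3.141 -0.     0.992] w 0.155 gf 39.0 F [0.5 0.4 5.9]
turn units [ 0.001  0.    -0.315]
shift after turn [ 2.095  0.427 -0.409]
shift units [ 2.046 -0.619 -0.409] rows 14.0
```

Emit:
apply_moves:
  motion:
    - {"x": 0, "y": 0, "z": -0.06, "rx": 0, "ry": 0, "rz": 0}
    - {"x": 0, "y": 0, "z": -0.14, "rx": 0, "ry": 0, "rz": 0}
    - {"x": 0, "y": 0, "z": -0.14, "rx": 0, "ry": 0, "rz": 0}
    - {"x": 0, "y": 0, "z": -0.1, "rx": 0, "ry": 0, "rz": 0}
    - {"x": 0.144, "y": -0.006, "z": 0, "rx": 0, "ry": 0, "rz": -0.021}
    - {"x": 0.144, "y": -0.006, "z": 0, "rx": 0, "ry": 0, "rz": -0.021}
    - {"x": 0.144, "y": -0.006, "z": 0, "rx": 0, "ry": 0, "rz": -0.021}
    - {"x": 0.144, "y": -0.006, "z": 0, "rx": 0, "ry": 0, "rz": -0.021}
    - {"x": 0.144, "y": -0.006, "z": 0, "rx": 0, "ry": 0, "rz": -0.021}
    - {"x": 0.144, "y": -0.006, "z": 0, "rx": 0, "ry": 0, "rz": -0.021}

```text
time_s: 31.78
ee_pos: [0.5609, -0.1143, 0.107]
ee_rot: [3.142, 0.0, 1.191]
contact_force: [0.5, -0.3, -1.2]
gripper_width: 0.149
gripper_force: 39.0
```

Emit:
apply_moves:
  motion:
    - {"x": 0.144, "y": -0.006, "z": 0, "rx": 0, "ry": 0, "rz": -0.021}
    - {"x": 0.144, "y": -0.006, "z": 0, "rx": 0, "ry": 0, "rz": -0.021}
    - {"x": 0.144, "y": -0.006, "z": 0, "rx": 0, "ry": 0, "rz": -0.021}
    - {"x": 0.144, "y": -0.006, "z": 0, "rx": 0, "ry": 0, "rz": -0.021}
    - {"x": 0.144, "y": -0.006, "z": 0, "rx": 0, "ry": 0, "rz": -0.021}
    - {"x": 0.144, "y": -0.006, "z": 0, "rx": 0, "ry": 0, "rz": -0.021}
    - {"x": 0.144, "y": -0.006, "z": 0, "rx": 0, "ry": 0, "rz": -0.021}
    - {"x": 0.144, "y": -0.006, "z": 0, "rx": 0, "ry": 0, "rz": -0.021}
    - {"x": 0.144, "y": -0.006, "z": 0, "rx": 0, "ry": 0, "rz": -0.021}
    - {"x": 0, "y": 0, "z": 0, "rx": 0, "ry": 0, "rz": 0}

```text
time_s: 32.62
ee_pos: [0.6257, 0.2124, 0.1062]
ee_rot: [-3.14, -0.008, 1.499]
contact_force: [0.1, 2.9, -0.6]
gripper_width: 0.148
gripper_force: 39.1
```

Emit:
apply_moves:
  motion:
    - {"x": 0, "y": 0, "z": 0, "rx": 0, "ry": 0, "rz": 0}
    - {"x": 0, "y": 0, "z": 0, "rx": 0, "ry": 0, "rz": 0}
    - {"x": 0, "y": 0, "z": 0, "rx": 0, "ry": 0, "rz": 0}

```text
time_s: 32.87
ee_pos: [0.627, 0.198, 0.1071]
ee_rot: [-3.141, 0.002, 1.484]
contact_force: [0.4, -0.0, -0.9]
gripper_width: 0.148
gripper_force: 39.0
```

```bash
python3 - <<'E'
from h import *
plan(.6165,.2025,.0038)
E
```

```text
t 32.87 pos [0.627  0.198  0.1071] rot [-3.141e+00  2.000e-03  1.484e+00] w 0.148 gf 39.0 F [ 0.4 -0.  -0.9]
shift units [ 0.015 -0.043  0.413] rows 2.7
```

Emit:
apply_moves:
  motion:
    - {"x": 0.015, "y": -0.043, "z": 0, "rx": 0, "ry": 0, "rz": 0}
    - {"x": 0, "y": 0, "z": 0.12, "rx": 0, "ry": 0, "rz": 0}
    - {"x": 0, "y": 0, "z": 0.12, "rx": 0, "ry": 0, "rz": 0}
    - {"x": 0, "y": 0, "z": 0.1, "rx": 0, "ry": 0, "rz": 0}
    - {"x": 0, "y": 0, "z": 0.03, "rx": 0, "ry": 0, "rz": 0}
    - {"x": 0, "y": 0, "z": 0, "rx": 0, "ry": 0, "rz": 0}
    - {"x": 0, "y": 0, "z": 0, "rx": 0, "ry": 0, "rz": 0}
    - {"x": 0, "y": 0, "z": 0, "rx": 0, "ry": 0, "rz": 0}

```text
time_s: 33.53
ee_pos: [0.6183, 0.2043, 0.0164]
ee_rot: [3.139, -0.001, 1.485]
contact_force: [0.3, 0.2, -1.2]
gripper_width: 0.15
gripper_force: 39.1
```

```bash
python3 - <<'E'
from h import *
plan(.6165,.2025,.0038)
E
```

```text
t 33.53 pos [0.6183 0.2043 0.0164] rot [ 3.139e+00 -1.000e-03  1.485e+00] w 0.15 gf 39.1 F [ 0.3  0.2 -1.2]
shift units [-0.008 -0.007  0.051] rows 0.3
```

Emit:
apply_moves:
  motion:
    - {"x": -0.004, "y": -0.002, "z": 0.02, "rx": 0, "ry": 0, "rz": 0}
    - {"x": 0, "y": 0, "z": 0.018, "rx": 0, "ry": 0, "rz": 0}
    - {"x": 0, "y": 0, "z": 0, "rx": 0, "ry": 0, "rz": 0}
    - {"x": 0, "y": 0, "z": 0, "rx": 0, "ry": 0, "rz": 0}
    - {"x": 0, "y": 0, "z": 0, "rx": 0, "ry": 0, "rz": 0}

```text
time_s: 33.95
ee_pos: [0.6161, 0.204, 0.0053]
ee_rot: [3.141, -0.0, 1.487]
contact_force: [0.4, -0.4, -1.1]
gripper_width: 0.145
gripper_force: 39.1
```

```bash
python3 - <<'E'
from h import *
plan(.6165,.2025,.0038)
E
```

```text
t 33.95 pos [0.6161 0.204  0.0053] rot [ 3.141 -0.     1.487] w 0.145 gf 39.1 F [ 0.4 -0.4 -1.1]
shift units [-0.006  0.002  0.006] rows 0.1
```

Emit:
apply_moves:
  motion:
    - {"x": -0.006, "y": 0.001, "z": 0.003, "rx": 0, "ry": 0, "rz": 0}
    - {"x": 0, "y": 0, "z": 0.003, "rx": 0, "ry": 0, "rz": 0}
    - {"x": 0, "y": 0, "z": 0, "rx": 0, "ry": 0, "rz": 0}
    - {"x": 0, "y": 0, "z": 0, "rx": 0, "ry": 0, "rz": 0}

```text
time_s: 34.28
ee_pos: [0.6164, 0.2021, 0.0039]
ee_rot: [3.141, 0.0, 1.486]
contact_force: [-0.7, -0.5, 1.9]
gripper_width: 0.151
gripper_force: 39.3
```

Emit:
apply_moves:
  motion:
    - {"x": 0, "y": 0, "z": 0.003, "rx": 0, "ry": 0, "rz": 0}
    - {"x": 0, "y": 0, "z": 0, "rx": 0, "ry": 0, "rz": 0}
    - {"x": 0, "y": 0, "z": 0, "rx": 0, "ry": 0, "rz": 0}

```text
time_s: 34.53
ee_pos: [0.6164, 0.2021, 0.0039]
ee_rot: [3.141, -0.0, 1.486]
contact_force: [-1.4, -0.8, 6.5]
gripper_width: 0.147
gripper_force: 39.9
```

Emit:
apply_moves:
  motion:
    - {"x": 0, "y": 0, "z": 0.002, "rx": 0, "ry": 0, "rz": 0}
    - {"x": 0, "y": 0, "z": 0, "rx": 0, "ry": 0, "rz": 0}
    - {"x": 0, "y": 0, "z": 0, "rx": 0, "ry": 0, "rz": 0}

```text
time_s: 34.78
ee_pos: [0.6164, 0.2021, 0.0038]
ee_rot: [3.141, -0.0, 1.486]
contact_force: [-3.2, -1.1, 8.9]
gripper_width: 0.149
gripper_force: 40.2
```

Emit:
apply_moves:
  motion:
    - {"x": 0, "y": 0, "z": -0.006, "rx": 0, "ry": 0, "rz": 0}
    - {"x": 0, "y": 0, "z": 0, "rx": 0, "ry": 0, "rz": 0}

```text
time_s: 34.95
ee_pos: [0.6163, 0.2026, 0.0042]
ee_rot: [3.141, -0.0, 1.487]
contact_force: [-0.3, -0.0, -0.5]
gripper_width: 0.153
gripper_force: 39.2
```

Emit:
apply_moves:
  motion:
    - {"x": 0, "y": 0, "z": 0, "rx": 0, "ry": 0, "rz": 0}
    - {"x": 0, "y": 0, "z": 0, "rx": 0, "ry": 0, "rz": 0}
    - {"x": 0, "y": 0, "z": 0, "rx": 0, "ry": 0, "rz": 0}
    - {"x": 0, "y": 0, "z": -0.08, "rx": 0, "ry": 0, "rz": 0}
    - {"x": 0, "y": 0, "z": -0.15, "rx": 0, "ry": 0, "rz": 0}
    - {"x": 0, "y": 0, "z": -0.15, "rx": 0, "ry": 0, "rz": 0}
    - {"x": 0, "y": 0, "z": -0.06, "rx": 0, "ry": 0, "rz": 0}
  grip: 0.36

```text
time_s: 35.53
ee_pos: [0.6189, 0.2026, 0.1185]
ee_rot: [3.135, -0.002, 1.486]
contact_force: [0.8, 0.1, 0.8]
gripper_width: 0.361
gripper_force: 0.0
```

Emit:
apply_moves:
  motion:
    - {"x": -0.14, "y": -0.026, "z": 0, "rx": 0, "ry": 0, "rz": 0.014}
    - {"x": -0.14, "y": -0.026, "z": 0, "rx": 0, "ry": 0, "rz": 0.014}
    - {"x": -0.14, "y": -0.026, "z": 0, "rx": 0, "ry": 0, "rz": 0.014}
    - {"x": -0.14, "y": -0.026, "z": 0, "rx": 0, "ry": 0, "rz": 0.014}
    - {"x": -0.14, "y": -0.026, "z": 0, "rx": 0, "ry": 0, "rz": 0.014}
    - {"x": -0.14, "y": -0.026, "z": 0, "rx": 0, "ry": 0, "rz": 0.014}
    - {"x": -0.14, "y": -0.026, "z": 0, "rx": 0, "ry": 0, "rz": 0.014}
    - {"x": -0.14, "y": -0.026, "z": 0, "rx": 0, "ry": 0, "rz": 0.014}
    - {"x": -0.14, "y": -0.026, "z": 0, "rx": 0, "ry": 0, "rz": 0.014}
    - {"x": -0.14, "y": -0.026, "z": 0, "rx": 0, "ry": 0, "rz": 0.014}
  grip: 0.7

```text
time_s: 36.37
ee_pos: [0.4881, -0.1307, 0.1139]
ee_rot: [3.141, 0.0, 1.266]
contact_force: [0.5, -0.2, 0.7]
gripper_width: 0.699
gripper_force: 0.0
```

Emit:
apply_moves:
  motion:
    - {"x": -0.14, "y": -0.026, "z": 0, "rx": 0, "ry": 0, "rz": 0.014}
    - {"x": 0, "y": 0, "z": 0.1, "rx": 0, "ry": 0, "rz": 0}
    - {"x": 0, "y": 0, "z": 0, "rx": 0, "ry": 0, "rz": 0}
    - {"x": 0, "y": 0, "z": 0, "rx": 0, "ry": 0, "rz": 0}
    - {"x": 0, "y": 0, "z": 0, "rx": 0, "ry": 0, "rz": 0}

```text
time_s: 36.78
ee_pos: [0.4727, -0.1595, 0.0891]
ee_rot: [-3.141, -0.001, 1.247]
contact_force: [-0.2, -0.4, 0.3]
gripper_width: 0.693
gripper_force: 0.0
```

```bash
python3 - <<'E'
from h import *
plan(.4686,-.1598,-.0085)
T=cam('top');cv2.imwrite('pics/lay.png',np.clip(cv2.resize(T['img'][120:250,80:230],None,fx=4,fy=4,interpolation=cv2.INTER_CUBIC).astype(float)*1.7,0,255).astype(np.uint8))
ext((.6165,.2025),(0,180),(0,255),.03,.06,.03)
ext((.5452,.1235),(0,25),(90,255),.05,.075)
ext((.5605,.2928),(0,25),(90,255),.05,.07,.03)
ext((.4686,-.1598),(0,180),(0,255),.02,.04,.03)
E
```

```text
t 36.78 pos [ 0.4727 -0.1595  0.0891] rot [-3.141e+00 -1.000e-03  1.247e+00] w 0.693 gf 0.0 F [-0.2 -0.4  0.3]
shift units [-0.007 -0.015  0.39 ] rows 2.5
top 48 min [0.6095 0.1951 0.0308] max [0.6219 0.2084 0.0551] mid [0.6157 0.2018 0.0429]
scene 57 min [0.6095 0.1947 0.0303] max [0.6221 0.2083 0.0512] mid [0.6158 0.2015 0.0407]
top 185 min [0.5253 0.1037 0.0522] max [0.5624 0.1418 0.0684] mid [0.5438 0.1228 0.0603]
scene 239 min [0.5259 0.1038 0.0506] max [0.5632 0.142  0.0647] mid [0.5446 0.1229 0.0577]
top 85 min [0.5507 0.2821 0.0515] max [0.5713 0.3015 0.0653] mid [0.561  0.2918 0.0584]
scene 58 min [0.5511 0.2828 0.0508] max [0.5697 0.2982 0.0618] mid [0.5604 0.2905 0.0563]
top few 0
scene 252 min [ 0.451  -0.1776  0.0207] max [ 0.4868 -0.1448  0.0281] mid [ 0.4689 -0.1612  0.0244]
```

View pics/lay.png

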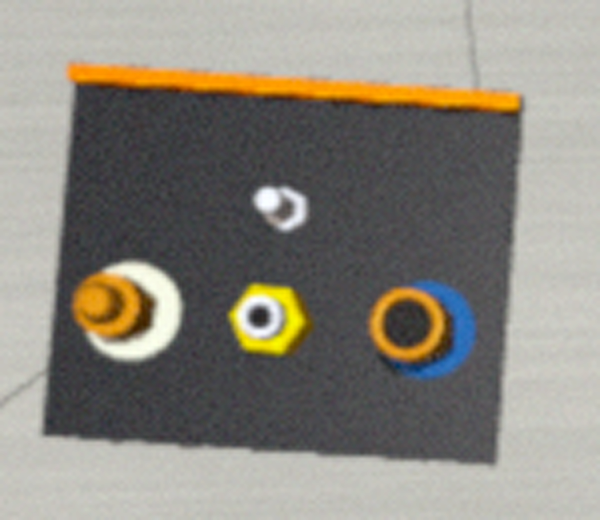

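All four parts stand upright: nose half on white at (110,310), adapter at (268,318), bolt at (285,205), socket on blue at (410,325). Now the cap.

Emit:
apply_moves:
  motion:
    - {"x": -0.006, "y": -0.013, "z": 0.06, "rx": 0, "ry": 0, "rz": 0}
    - {"x": 0, "y": 0, "z": 0.1, "rx": 0, "ry": 0, "rz": 0}
    - {"x": 0, "y": 0, "z": 0.1, "rx": 0, "ry": 0, "rz": 0}
    - {"x": 0, "y": 0, "z": 0.06, "rx": 0, "ry": 0, "rz": 0}
    - {"x": 0, "y": 0, "z": 0.03, "rx": 0, "ry": 0, "rz": 0}
    - {"x": 0, "y": 0, "z": 0, "rx": 0, "ry": 0, "rz": 0}
    - {"x": 0, "y": 0, "z": 0, "rx": 0, "ry": 0, "rz": 0}
    - {"x": 0, "y": 0, "z": 0, "rx": 0, "ry": 0, "rz": 0}

```text
time_s: 37.9
ee_pos: [0.4691, -0.1615, 0.0022]
ee_rot: [3.14, 0.0, 1.244]
contact_force: [-0.4, -0.5, -0.3]
gripper_width: 0.699
gripper_force: 0.0
```

```bash
python3 - <<'E'
from h import *
plan(.4687,-.1598,-.0085)
E
```

```text
t 37.9 pos [ 0.4691 -0.1615  0.0022] rot [3.14  0.    1.244] w 0.699 gf 0.0 F [-0.4 -0.5 -0.3]
shift units [ 0.006 -0.004  0.043] rows 0.3
```

Emit:
apply_moves:
  motion:
    - {"x": 0.005, "y": -0.001, "z": 0.02, "rx": 0, "ry": 0, "rz": 0}
    - {"x": 0, "y": 0, "z": 0.02, "rx": 0, "ry": 0, "rz": 0}
    - {"x": 0, "y": 0, "z": 0, "rx": 0, "ry": 0, "rz": 0}
    - {"x": 0, "y": 0, "z": 0, "rx": 0, "ry": 0, "rz": 0}

```text
time_s: 38.23
ee_pos: [0.4685, -0.1596, -0.0087]
ee_rot: [-3.141, -0.0, 1.245]
contact_force: [0.4, -0.7, 0.1]
gripper_width: 0.703
gripper_force: 0.0
```

Emit:
apply_moves:
  motion:
    - {"x": 0, "y": 0, "z": 0, "rx": 0, "ry": 0, "rz": 0}
    - {"x": 0, "y": 0, "z": 0, "rx": 0, "ry": 0, "rz": 0}
    - {"x": 0, "y": 0, "z": 0, "rx": 0, "ry": 0, "rz": 0}
    - {"x": 0, "y": 0, "z": 0, "rx": 0, "ry": 0, "rz": 0}
    - {"x": 0, "y": 0, "z": 0, "rx": 0, "ry": 0, "rz": 0}
  grip: 0
  force: 30

```text
time_s: 38.65
ee_pos: [0.4687, -0.1599, -0.0083]
ee_rot: [3.141, -0.0, 1.244]
contact_force: [-1.1, -0.3, 5.3]
gripper_width: 0.433
gripper_force: 30.0
```

```bash
python3 - <<'E'
from h import *
plan(.5605,.2925,.13,1.6)
E
```

```text
t 38.65 pos [ 0.4687 -0.1599 -0.0083] rot [ 3.141 -0.     1.244] w 0.433 gf 30.0 F [-1.1 -0.3  5.3]
turn units [ 0.    -0.    -0.226]
shift after turn [ 1.798  0.42  -0.553]
shift units [ 1.832 -0.232 -0.553] rows 12.4
```

Emit:
apply_moves:
  motion:
    - {"x": 0, "y": 0, "z": -0.06, "rx": 0, "ry": 0, "rz": 0}
    - {"x": 0, "y": 0, "z": -0.14, "rx": 0, "ry": 0, "rz": 0}
    - {"x": 0, "y": 0, "z": -0.14, "rx": 0, "ry": 0, "rz": 0}
    - {"x": 0, "y": 0, "z": -0.14, "rx": 0, "ry": 0, "rz": 0}
    - {"x": 0, "y": 0, "z": -0.07, "rx": 0, "ry": 0, "rz": 0}
    - {"x": 0.142, "y": 0.007, "z": 0, "rx": 0, "ry": 0, "rz": -0.018}
    - {"x": 0.142, "y": 0.007, "z": 0, "rx": 0, "ry": 0, "rz": -0.018}
    - {"x": 0.142, "y": 0.007, "z": 0, "rx": 0, "ry": 0, "rz": -0.018}
    - {"x": 0.142, "y": 0.007, "z": 0, "rx": 0, "ry": 0, "rz": -0.018}
    - {"x": 0.142, "y": 0.007, "z": 0, "rx": 0, "ry": 0, "rz": -0.018}

```text
time_s: 39.48
ee_pos: [0.5247, 0.0105, 0.1289]
ee_rot: [3.141, -0.0, 1.387]
contact_force: [0.4, -0.5, -0.5]
gripper_width: 0.438
gripper_force: 30.4
```

Emit:
apply_moves:
  motion:
    - {"x": 0.142, "y": 0.007, "z": 0, "rx": 0, "ry": 0, "rz": -0.018}
    - {"x": 0.142, "y": 0.007, "z": 0, "rx": 0, "ry": 0, "rz": -0.018}
    - {"x": 0.142, "y": 0.007, "z": 0, "rx": 0, "ry": 0, "rz": -0.018}
    - {"x": 0.142, "y": 0.007, "z": 0, "rx": 0, "ry": 0, "rz": -0.018}
    - {"x": 0.142, "y": 0.007, "z": 0, "rx": 0, "ry": 0, "rz": -0.018}
    - {"x": 0.142, "y": 0.007, "z": 0, "rx": 0, "ry": 0, "rz": -0.018}
    - {"x": 0.142, "y": 0.007, "z": 0, "rx": 0, "ry": 0, "rz": -0.018}
    - {"x": 0.12, "y": 0.006, "z": 0, "rx": 0, "ry": 0, "rz": -0.016}
    - {"x": 0, "y": 0, "z": 0, "rx": 0, "ry": 0, "rz": 0}
    - {"x": 0, "y": 0, "z": 0, "rx": 0, "ry": 0, "rz": 0}

```text
time_s: 40.32
ee_pos: [0.5613, 0.2871, 0.1281]
ee_rot: [-3.141, -0.0, 1.614]
contact_force: [-0.4, -0.7, -0.8]
gripper_width: 0.439
gripper_force: 30.4
```

Emit:
apply_moves:
  motion:
    - {"x": 0, "y": 0, "z": 0, "rx": 0, "ry": 0, "rz": 0}
    - {"x": 0, "y": 0, "z": 0, "rx": 0, "ry": 0, "rz": 0}
    - {"x": 0, "y": 0, "z": 0, "rx": 0, "ry": 0, "rz": 0}

```text
time_s: 40.57
ee_pos: [0.5627, 0.2824, 0.129]
ee_rot: [-3.142, 0.001, 1.606]
contact_force: [0.0, 0.1, -0.2]
gripper_width: 0.44
gripper_force: 30.4
```

```bash
python3 - <<'E'
from h import *
plan(.5608,.2924,.0337)
E
```

```text
t 40.57 pos [0.5627 0.2824 0.129 ] rot [-3.142e+00  1.000e-03  1.606e+00] w 0.44 gf 30.4 F [ 0.   0.1 -0.2]
shift units [ 0.041 -0.006  0.381] rows 2.5
```

Emit:
apply_moves:
  motion:
    - {"x": 0.038, "y": -0.006, "z": 0, "rx": 0, "ry": 0, "rz": 0}
    - {"x": 0, "y": 0, "z": 0.12, "rx": 0, "ry": 0, "rz": 0}
    - {"x": 0, "y": 0, "z": 0.1, "rx": 0, "ry": 0, "rz": 0}
    - {"x": 0, "y": 0, "z": 0.05, "rx": 0, "ry": 0, "rz": 0}
    - {"x": 0, "y": 0, "z": 0, "rx": 0, "ry": 0, "rz": 0}
    - {"x": 0, "y": 0, "z": 0, "rx": 0, "ry": 0, "rz": 0}
    - {"x": 0, "y": 0, "z": 0, "rx": 0, "ry": 0, "rz": 0}
    - {"x": 0, "y": 0, "z": 0, "rx": 0, "ry": 0, "rz": 0}

```text
time_s: 41.23
ee_pos: [0.5617, 0.2942, 0.063]
ee_rot: [3.139, -0.001, 1.609]
contact_force: [-0.0, -0.2, -0.9]
gripper_width: 0.433
gripper_force: 30.4
```

```bash
python3 - <<'E'
from h import *
plan(.5608,.2924,.0337)
for n in('top','scene'):
    c=cam(n);P=cloud(c);h=cv2.cvtColor(c['img'],cv2.COLOR_BGR2HSV).astype(int)
    m=((h[...,0]<6)|(h[...,0]>172))&(h[...,1]>120)&(np.hypot(P[...,0]-.5608,P[...,1]-.2924)<.05)&(P[...,2]>.04)
    q=P[m]; print(n,m.sum(),q.min(0).round(4),q.max(0).round(4)) if m.sum()>3 else print(n,m.sum())
E
```

```text
t 41.23 pos [0.5617 0.2942 0.063 ] rot [ 3.139e+00 -1.000e-03  1.609e+00] w 0.433 gf 30.4 F [-0.  -0.2 -0.9]
shift units [-0.007 -0.004  0.117] rows 0.8
top 295 [0.522  0.2566 0.0743] [0.6078 0.3035 0.2477]
scene 262 [0.5347 0.2581 0.0715] [0.597  0.3103 0.249 ]
```

Emit:
apply_moves:
  motion:
    - {"x": -0.005, "y": -0.001, "z": 0.03, "rx": 0, "ry": 0, "rz": 0}
    - {"x": 0, "y": 0, "z": 0.03, "rx": 0, "ry": 0, "rz": 0}
    - {"x": 0, "y": 0, "z": 0, "rx": 0, "ry": 0, "rz": 0}
    - {"x": 0, "y": 0, "z": 0.03, "rx": 0, "ry": 0, "rz": 0}
    - {"x": 0, "y": 0, "z": 0, "rx": 0, "ry": 0, "rz": 0}
    - {"x": 0, "y": 0, "z": 0, "rx": 0, "ry": 0, "rz": 0}
    - {"x": 0, "y": 0, "z": 0, "rx": 0, "ry": 0, "rz": 0}

```text
time_s: 41.92
ee_pos: [0.5603, 0.2926, 0.0388]
ee_rot: [-3.141, 0.0, 1.609]
contact_force: [-0.5, 0.1, 0.3]
gripper_width: 0.434
gripper_force: 30.4
```

```bash
python3 - <<'E'
from h import *
plan(.5608,.2924,.0337)
E
```

```text
t 41.92 pos [0.5603 0.2926 0.0388] rot [-3.141  0.     1.609] w 0.434 gf 30.4 F [-0.5  0.1  0.3]
shift units [-0.001  0.002  0.02 ] rows 0.1
```

Emit:
apply_moves:
  motion:
    - {"x": 0, "y": 0, "z": 0.01, "rx": 0, "ry": 0, "rz": 0}
    - {"x": 0, "y": 0, "z": 0.008, "rx": 0, "ry": 0, "rz": 0}
    - {"x": 0, "y": 0, "z": 0, "rx": 0, "ry": 0, "rz": 0}
    - {"x": 0, "y": 0, "z": 0, "rx": 0, "ry": 0, "rz": 0}

```text
time_s: 42.25
ee_pos: [0.5602, 0.2926, 0.0343]
ee_rot: [-3.141, 0.0, 1.609]
contact_force: [0.5, -0.4, -0.5]
gripper_width: 0.437
gripper_force: 30.4
```

Emit:
apply_moves:
  motion:
    - {"x": 0, "y": 0, "z": 0.003, "rx": 0, "ry": 0, "rz": 0}
    - {"x": 0, "y": 0, "z": 0, "rx": 0, "ry": 0, "rz": 0}
    - {"x": 0, "y": 0, "z": 0, "rx": 0, "ry": 0, "rz": 0}

```text
time_s: 42.5
ee_pos: [0.5604, 0.2927, 0.0339]
ee_rot: [3.141, -0.0, 1.609]
contact_force: [-0.2, -0.1, 0.6]
gripper_width: 0.439
gripper_force: 30.4
```

Emit:
apply_moves:
  motion:
    - {"x": 0, "y": 0, "z": 0.003, "rx": 0, "ry": 0, "rz": 0}
    - {"x": 0, "y": 0, "z": 0, "rx": 0, "ry": 0, "rz": 0}
    - {"x": 0, "y": 0, "z": 0, "rx": 0, "ry": 0, "rz": 0}

```text
time_s: 42.75
ee_pos: [0.5605, 0.2927, 0.0338]
ee_rot: [3.141, -0.001, 1.609]
contact_force: [-2.0, 0.4, 5.9]
gripper_width: 0.436
gripper_force: 30.9
```

The rim touches the shoulder at exactly the expected height (0.0338). Release and back away.

Emit:
apply_moves:
  motion:
    - {"x": 0, "y": 0, "z": -0.003, "rx": 0, "ry": 0, "rz": 0}
    - {"x": 0, "y": 0, "z": 0, "rx": 0, "ry": 0, "rz": 0}

```text
time_s: 42.92
ee_pos: [0.5604, 0.2927, 0.0338]
ee_rot: [3.141, -0.0, 1.609]
contact_force: [0.3, 0.3, 2.9]
gripper_width: 0.433
gripper_force: 30.7
```

Emit:
apply_moves:
  motion:
    - {"x": 0, "y": 0, "z": 0, "rx": 0, "ry": 0, "rz": 0}
    - {"x": 0, "y": 0, "z": 0, "rx": 0, "ry": 0, "rz": 0}
    - {"x": 0, "y": 0, "z": 0, "rx": 0, "ry": 0, "rz": 0}
    - {"x": 0, "y": 0, "z": -0.08, "rx": 0, "ry": 0, "rz": 0}
    - {"x": 0, "y": 0, "z": -0.14, "rx": 0, "ry": 0, "rz": 0}
    - {"x": 0, "y": 0, "z": -0.14, "rx": 0, "ry": 0, "rz": 0}
    - {"x": 0, "y": 0, "z": -0.1, "rx": 0, "ry": 0, "rz": 0}
  grip: 0.75

```text
time_s: 43.5
ee_pos: [0.5612, 0.2927, 0.1512]
ee_rot: [3.139, -0.001, 1.609]
contact_force: [0.7, 0.4, -0.4]
gripper_width: 0.75
gripper_force: 0.0
```

Emit:
apply_moves:
  motion:
    - {"x": -0.14, "y": 0, "z": 0, "rx": 0, "ry": 0, "rz": 0.03}
    - {"x": -0.14, "y": 0, "z": 0, "rx": 0, "ry": 0, "rz": 0.03}
    - {"x": -0.14, "y": 0, "z": 0, "rx": 0, "ry": 0, "rz": 0.03}
    - {"x": -0.14, "y": 0, "z": 0, "rx": 0, "ry": 0, "rz": 0.03}
    - {"x": -0.14, "y": 0, "z": 0, "rx": 0, "ry": 0, "rz": 0.03}
    - {"x": -0.14, "y": 0, "z": 0, "rx": 0, "ry": 0, "rz": 0.03}
    - {"x": -0.14, "y": 0, "z": 0, "rx": 0, "ry": 0, "rz": 0.03}
    - {"x": -0.14, "y": 0, "z": 0, "rx": 0, "ry": 0, "rz": 0.03}
    - {"x": -0.14, "y": 0, "z": 0, "rx": 0, "ry": 0, "rz": 0.03}
    - {"x": 0, "y": 0, "z": 0, "rx": 0, "ry": 0, "rz": 0}

```text
time_s: 44.33
ee_pos: [0.5107, -0.0248, 0.1492]
ee_rot: [3.141, 0.005, 1.172]
contact_force: [-0.8, -0.1, 0.8]
gripper_width: 0.746
gripper_force: 0.0
```

```bash
python3 - <<'E'
from h import *
I=[]
for n in('top','scene'):
    c=cam(n); I.append(cv2.resize(cv2.getRectSubPix(c['img'],(140,140),tuple(map(float,proj(c,[.58,.21,.02])[0]))),(400,400),interpolation=cv2.INTER_CUBIC))
cv2.imwrite('pics/end.png',np.clip(np.hstack(I).astype(float)*1.7,0,255).astype(np.uint8))
ext((.5605,.2925),(0,180),(120,255),.06,.09,.035)
ext((.5452,.1235),(0,25),(90,255),.05,.075)
ext((.5513,.208),(0,180),(0,60),.035,.06,.03)
ext((.6165,.2025),(0,180),(0,255),.03,.06,.03)
E
```

```text
top 257 min [0.5429 0.2736 0.0605] max [0.5783 0.3089 0.0726] mid [0.5606 0.2913 0.0665]
scene 164 min [0.5436 0.2741 0.0605] max [0.5769 0.3085 0.07  ] mid [0.5603 0.2913 0.0652]
top few 0
scene 238 min [0.5255 0.103  0.0505] max [0.5631 0.1412 0.0656] mid [0.5443 0.1221 0.0581]
top 88 min [0.54   0.1964 0.0388] max [0.5619 0.2195 0.0487] mid [0.5509 0.208  0.0438]
scene 81 min [0.5405 0.1968 0.0359] max [0.5618 0.2184 0.0461] mid [0.5511 0.2076 0.041 ]
top 47 min [0.6097 0.1948 0.0326] max [0.6217 0.2086 0.054 ] mid [0.6157 0.2017 0.0433]
scene 55 min [0.6095 0.1943 0.0302] max [0.6221 0.2084 0.0517] mid [0.6158 0.2014 0.041 ]
```

View pics/end.png

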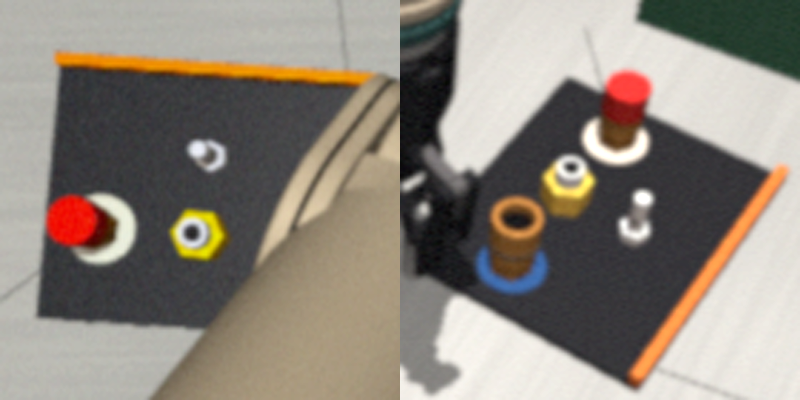

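The final view shows the red cap seated on the nose half (630,100), with its top at the expected 0.068 m. The socket is on blue (512,245), the adapter at (567,185) and the bolt on its head at (636,215). The gripper is clear.

Emit:
apply_moves:
  motion:
    - {"x": 0, "y": 0, "z": 0, "rx": 0, "ry": 0, "rz": 0}
    - {"x": 0, "y": 0, "z": 0, "rx": 0, "ry": 0, "rz": 0}
    - {"x": 0, "y": 0, "z": 0, "rx": 0, "ry": 0, "rz": 0}
    - {"x": 0, "y": 0, "z": 0, "rx": 0, "ry": 0, "rz": 0}

```text
time_s: 45.17
ee_pos: [0.5135, -0.0165, 0.1486]
ee_rot: [-3.142, 0.0, 1.185]
contact_force: [0.2, -0.2, -0.2]
gripper_width: 0.748
gripper_force: 0.0
```

```bash
python3 -c "
from bench import ticket
print(ticket.close_job())"
```

```text
the job is handed in; nothing more can be done
None
```

The coupler kit is laid out in the order asked and handed in at about 45 s: all four parts stand upright within about 2 mm of their measured targets, the cap is fully down on the shoulder, and the gripper is clear of everything; no verdict was returned.

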